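# Finish the end of a copper bar on the bench lap

### The job

Start the bench lap by pressing its green button fully down and letting it come back up, then take the copper bar out of the wooden stand and pass its lower end straight down through the slot in the lap's cover onto the soft pad. Press it lightly so that the pad gives a few millimetres, and finish while still gripping the bar there, upright and steady. Do not lean so hard that the foam is squashed flat, and leave the red button, the other bars and everything else on the bench alone.

Things in the scene. Friction and masses are not known exactly. Their poses are not given: they have to be found in the camera images.
- lap_machine: Fixed bench lap: green base 270 (x) x 200 (y) mm, deck 85 mm up; a 186 mm square dust tray, centred 35 mm behind (+x of) the origin, with a flat clear cover, top 138 mm up (screw heads at its front corners to 146). Buttons on the front deck: green start at y +55, red stop at y -55 mm, low dial (98 mm up) between. Origin: on the bench, right below the slot. x to the rear, y left, z up
- slot (a point): Centre of the slot's mouth, level with the cover's top, 138 mm above the bench. The slot goes straight down through an 8 mm thick aluminium plate, 70 x 70 mm, flush in the clear cover. It is 26 mm long (y) by 10 mm wide (x), 2 mm more than the bar each way in all, with a 2 mm chamfer at the mouth. Below the plate 15 mm of free space down to the pad. Axes as the machine's
- pad (a joint): How far the round dark-red pad of the lap is sunk (m): 0 at rest, up to 0.010. Flat disc of 156 mm diameter on a yellow foam backing, under the cover. It starts to give at about 1 N and then sinks 1 mm for every 2 N; it comes back up by itself
- pad_under_slot (a point): Point on the pad's top face straight below the slot; at rest 23 mm below the cover's top face (115 mm above the bench). It sinks with the pad
- start (a joint): Travel of the green start button (m): 0 up, 0.006 fully down; a spring of about 5 N at full travel brings it back up. It moves straight down
- start_top (a point): Centre of the green start button's top face (28 mm diameter), 55 mm left of the machine's middle line, 98 mm in front of the slot; moves with the button
- stop (a joint): Travel of the red stop button (m), same make as the start button: 0 up, 0.006 fully down; leave it alone
- stock_stand: Dark wooden stand fixed to the bench, 80 (x) x 200 (y) x 50 (z) mm, with three blind slots in a row along y, 60 mm apart, each 27 mm along y by 11 mm along x and 35 mm deep; one metal bar stands upright in each. Origin: centre of the underside, on the bench
- copper_bar: Reddish copper bar to be finished, a flat bar 8 (x) x 24 (y) x 100 (z) mm, about 0.17 kg, standing upright in any of the three slots of the stand, 65 mm of it showing. Origin: centre of its lower end face; z runs up along the bar; its broad faces look along +x and -x, as the stand's long sides do
- brass_bar: Yellow brass bar of the same size (8 x 24 x 100 mm), standing in the stand; origin at its lower end; leave it
- steel_bar: Grey steel bar of the same size, standing in the stand; origin at its lower end; leave it
- yellow_pliers: Pliers with yellow handles lying on the bench, about 165 x 50 x 11 mm; origin near the joint; leave them
- red_snips: Snips with red handles lying on the bench, about 165 x 50 x 11 mm; origin near the joint; leave them
- flat_file: Flat file with a wooden handle lying on the bench, 255 x 22 x 20 mm; origin where handle and blade meet; leave it
- hammer: Small hammer lying on the bench; leave it
- glue_tube: White tube with a blue band standing on the bench, 36 mm diameter, 110 mm tall; origin under its middle; leave it
- findings_tray: Clear divided tray on the bench, 100 x 130 x 30 mm; origin under its middle; leave it
Things that resemble listed ones, but are neither listed nor needed, are in the scene too. Leave any blue look-alike of the copper_bar alone.

How it is judged:
On the way, in this order (a step that is already met when the one before it is completed fails the run):
1. the green start button is pressed fully down (at least 5.2 of 6 mm) (value of joint start above 0.0052 m), for 0.05 s.
2. the green start button is let back up (within 1.2 mm of its rest) (value of joint start below 0.0012 m), for 0.1 s.
3. the copper bar is lifted clear of the stand in the fingers (contact force between copper_bar and the fingers above 2 N and z of copper_bar in the frame of stock_stand above 0.055 m), for 0.1 s.
4. the bar's lower end is inside the slot, at least 4 mm down, held in the fingers (x of copper_bar in the frame of slot between -0.004 and 0.004 m and y of copper_bar in the frame of slot between -0.004 and 0.004 m and contact force between copper_bar and the fingers above 2 N and z of copper_bar in the frame of slot below -0.004 m), for 0.1 s.
At the end, for the whole second after the job is handed in: Fingers grip the copper bar (over 2 N), upright within 0.1 rad and still; its lower end is through the slot (within 4 mm of its middle) and on the pad, kept sunk 1 to 6.5 mm (about 3 to 14 N); both buttons are up (within 1.2 mm); all other things within 30 mm of their start (x of copper_bar in the frame of slot between -0.004 and 0.004 m and y of copper_bar in the frame of slot between -0.004 and 0.004 m and contact force between copper_bar and the fingers above 2 N and z of copper_bar in the frame of slot below -0.022 m and z of copper_bar in the frame of pad_under_slot below 0.0025 m and value of joint pad between 0.001 and 0.0065 m and angle between copper_bar's own z axis and vertical below 0.1 rad and linear speed of copper_bar below 0.02 m/s and value of joint each of start, stop below 0.0012 m and distance of each of brass_bar, steel_bar, yellow_pliers, red_snips, flat_file, hammer, glue_tube, findings_tray from where it was at the start of the episode below 0.03 m); the arm keeps its last pose, push and grip.
It fails at once if the red stop button is pressed (value of joint stop above 0.003 m).
It fails at once if the pad is leaned on so hard that the foam is squashed flat (sunk more than 9 mm of its 10) (value of joint pad above 0.009 m).
It fails at once if the brass or the steel bar is displaced (over 30 mm) (distance of any of brass_bar, steel_bar from where it was at the start of the episode above 0.03 m).
It fails at once if a tool, the tube or the tray on the bench is displaced (over 30 mm) (distance of any of yellow_pliers, red_snips, flat_file, hammer, glue_tube, findings_tray from where it was at the start of the episode above 0.03 m).
It also fails if it takes over 56 s, if anything falls off the work surface, if the arm or the gripper's body presses on something with over 40 N, if the wrist force passes 120 N, or if a joint passes its speed limit or range.

### The arm

A 7-joint arm with a two-finger parallel gripper is mounted at the origin on the work surface. World frame = base frame: x ahead of the robot, y to its left, z up, the work surface at z = 0. Lengths are in m, angles in rad, forces in N, time in s.
With the tool pointing down it reaches from about 0.35 to 0.9 m from the base axis. Payload 8.1 kg.
Tool frame: the origin (TCP) lies at the very end of the fingers, on their centre line; the grasp point (between the pads) lies 19 mm behind it (arm.grip_depth is the distance from the TCP to the grasp point, in m); x points along the fingers, z is the direction in which the jaws open and shut, and the axes are right-handed (so a half turn about x gives the same grasp; the last joint's range is limited). The gripper opens to 92 mm and grips with 3 to 60 N. Pads are 19 mm wide; open, the fingers measure 130 mm over their backs; the gripper's body (75 mm by 190 mm) begins 47 mm behind the grasp point.
Start: joints at [-1.233, 0.434, 0.025, 1.573, -0.012, 1.134, -0.075], TCP at [0.267, 0.565, 0.199] pointing down, gripper open.
Joint ranges: [-2.62, 2.62], [-0.44, 2.09], [-1.27, 1.32], [0.08, 2.57], [-1.32, 4.46], [0.12, 2], [-2.74, 2.74]. Speed limits (rad/s): [2.22, 2.22, 3.01, 3.01, 3.14, 3.14, 3.14].

### API

Orientations are given as a rotation vector (axis times angle).
In Python, from cell import status, cams, arm gives the robot as it stands. The module is installed in compiled form; this text tells all that it offers.
- The arm moves only by the tool step_arm, never from a script. Its argument "rows" is a list of rows, each a list of 7 numbers: the gripper command: -1 is fully open, 1 is shut, values between are in proportion, then the shift along the tool's x, y, z as a fraction of full scale, then the turn, a rotation vector about the tool's x, y, z as a fraction of full scale. In form: [[grip, x, y, z, rx, ry, rz], ...]. A call has 1 to 12 rows; each row is the pose to reach, as a shift and turn from the pose commanded when the call began, along the tool's axes at that moment; what a row does not reach only later rows make up. Full scale, the value 1, is 80 cm for a shift and 60 degrees for a turn. A row lasts 1/12 s, in which the tool goes at most 41.7 mm and 7.16 degrees, less where a joint would pass 70% of its speed; a pose out of reach is approached as far as the arm can. A call with a number of a shift or a turn outside -1 to 1 is refused whole. A call with a gripper value outside its range is refused whole. The fingers move at their own pace and stop on an object; "newtons" is the grip in N (left out, the last holds). Time passes only in rows, so rows that repeat a pose let the fingers close. It gives the time, the measured TCP pose, the force and the opening at its end, in the units of the state.
- status.observe(): the state, without advancing time (a new reading comes with each control period).
- cams.get_image(name): name is "side" or "top"; returns a dict with "pixels" (420x560x3 uint8, red, green, blue), "range_z" (420x560 float32, m along the optical axis (not along the pixel's ray), 0 where there is no reading), "camera_matrix" (3x3 intrinsics, pixels), "eye" and "attitude" of the camera in the world. Camera axes: x right, y down, z forward; pixel columns grow to the right and rows downward; lengths in m; the calibration is good to about 2 mm. A picture is of the moment at which its call begins.
- arm.sign_off(): hands the job in, once; it reports no verdict.
The state is a dict: "clock": time; "joints": joint angles; "dq": joint speeds; "joint_efforts": joint torques, N m; "position": TCP position; "ee_rot": TCP orientation; "force": force on the tool from outside, world axes, zero at the start; "ft_torque": the same for the moment, N m; "width": opening from 0.0 (shut) to 1.0 (fully open).
Only numpy, scipy, OpenCV 4.12 (cv2) and the standard library are available. Lean on these libraries where they do the work, as an engineer would, in place of code of your own. Each camera call takes 0.05 s, during which the arm holds its last target.

## Working session

There is one attempt and no reset: what is moved stays moved. The work goes in short steps, Python scripts to look and compute and a tool call to move; the robot and the scene stay as the last step left them, time stands still between calls to the robot, and variables do not carry over. Pictures are saved under pics/ and viewed, and the job is handed in when it is done.

Besides the shell and the picture viewer there is one more tool, called after "Call:" as name([rows], argument=value, ...), one row to a line, values as JSON. step_arm: Moves the arm, as the interface text tells. Its arguments: {"type":"object","properties":{"rows":{"type":"array","items":{"type":"array","items":{"type":"number"}}},"newtons":{"type":"number"}},"required":["rows"]}

```bash
mkdir -p pics; python3 - <<'E'
from cell import status,cams,arm
import cv2,pickle
for n in("side","top"):
    d=cams.get_image(n); pickle.dump(d,open(n+".pkl","wb")); cv2.imwrite(f"pics/{n}0.png",d["pixels"][:,:,::-1]); print(n,d["camera_matrix"],d["eye"],d["attitude"])
print(status.observe()); print(arm.grip_depth)
E
```

```text
side [[393.65969433   0.         281.55646749]
 [  0.         393.65969433 209.72201957]
 [  0.           0.           1.        ]] [ 0.2288151  -0.62358919  0.79365622] [-2.30180176  0.54406542 -0.20632546]
top [[537.74277895   0.         280.13743334]
 [  0.         537.74277895 205.52698576]
 [  0.           0.           1.        ]] [ 0.28074194 -0.00595568  1.74663178] [-2.16783591  2.12045763 -0.17431965]
{'clock': 0.1, 'joints': array([-1.23259783,  0.43513523,  0.02499054,  1.57398802, -0.01160736,
        1.13399514, -0.0751072 ]), 'dq': array([ 0.00130227, -0.00410726,  0.00101535, -0.00234844,  0.00166179,
       -0.00029765, -0.00078618]), 'joint_efforts': array([ 2.58706808e-03, -6.69122744e+01,  9.87728834e-01, -3.15146291e+01,
       -6.05401467e-02,  3.72902001e-02,  2.54498946e-05]), 'position': array([0.26651348, 0.56479109, 0.1983419 ]), 'ee_rot': array([-0.87943824,  1.38722017,  0.87805513]), 'force': array([ 0.3938556 ,  0.32388864, -0.79472936]), 'ft_torque': array([ 0.03107831, -0.00332014, -0.00376231]), 'width': 0.9983796010055911}
0.0188
```

View pics/side0.png

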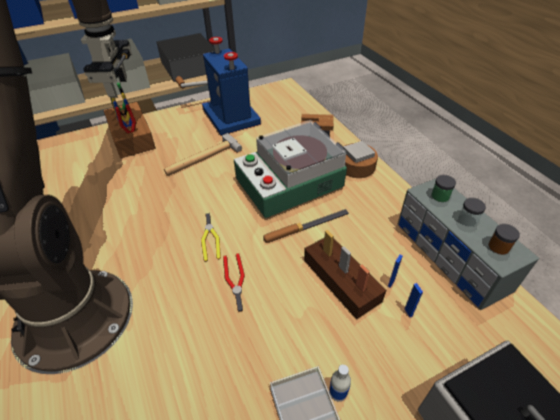

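View pics/top0.png

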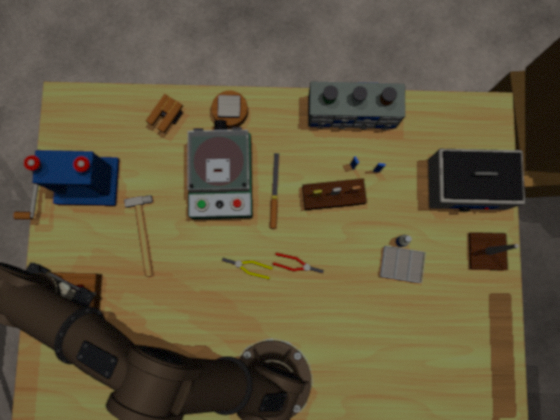

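The side view shows the lap at about (290,165) and the stand at (343,272), with bars at (329,243), (345,258) and (364,277). Two blue pieces lie outside the stand at (397,270) and (413,300). In the top view the lap slot is near (218,170) and the stand near (335,194). I'll enlarge both areas.

```bash
cat > h.py <<'E'
import pickle,cv2,numpy as np
from scipy.spatial.transform import Rotation as R
def load(n): return pickle.load(open(n+".pkl","rb"))
def ray(d,u,v):
    K=d["camera_matrix"]; c=np.array([(u-K[0,2])/K[0,0],(v-K[1,2])/K[1,1],1.])
    return np.array(d["eye"]),R.from_rotvec(d["attitude"]).as_matrix()@c
def onz(d,u,v,z):
    e,r=ray(d,u,v); return e+r*(z-e[2])/r[2]
def proj(d,p):
    c=R.from_rotvec(d["attitude"]).as_matrix().T@(np.array(p)-d["eye"]); q=d["camera_matrix"]@c; return q[:2]/q[2]
def pts(d):
    z=d["range_z"];K=d["camera_matrix"];v,u=np.mgrid[:z.shape[0],:z.shape[1]]
    c=np.stack([(u-K[0,2])/K[0,0]*z,(v-K[1,2])/K[1,1]*z,z],-1)
    return c@R.from_rotvec(d["attitude"]).as_matrix().T+d["eye"]
E
python3 - <<'E'
from h import *
def crop(n,x0,y0,x1,y1,s,o):
    im=load(n)["pixels"][y0:y1,x0:x1,::-1]; cv2.imwrite(f"pics/{o}.png",cv2.resize(im,None,fx=s,fy=s,interpolation=cv2.INTER_CUBIC))
crop("side",295,220,435,325,5.7,"c_side_stand")
crop("side",225,115,365,220,5.7,"c_side_lap")
a=load("top")["pixels"]
im=np.hstack([a[120:225,180:260,::-1],a[145:225,290:370,::-1].repeat(1,0) if 0 else cv2.copyMakeBorder(a[165:225,290:380,::-1],0,45,0,0,cv2.BORDER_CONSTANT)])
cv2.imwrite("pics/c_top.png",cv2.resize(im,None,fx=4.6,fy=4.6,interpolation=cv2.INTER_CUBIC))
E
```

```text
(no output)
```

View pics/c_side_stand.png

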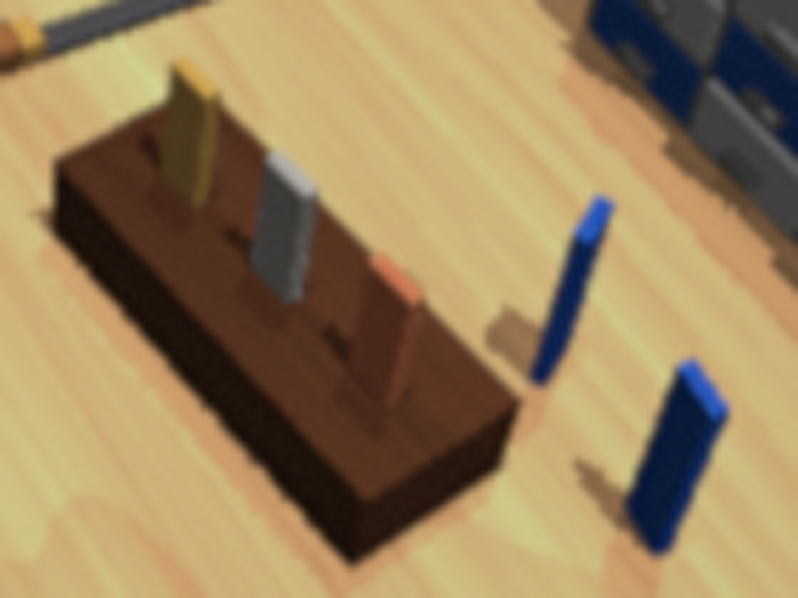

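View pics/c_side_lap.png

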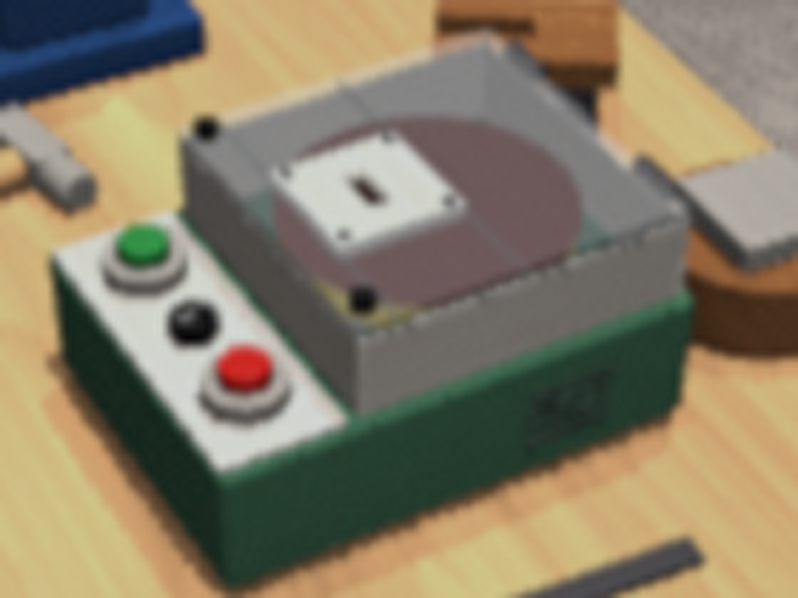

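View pics/c_top.png

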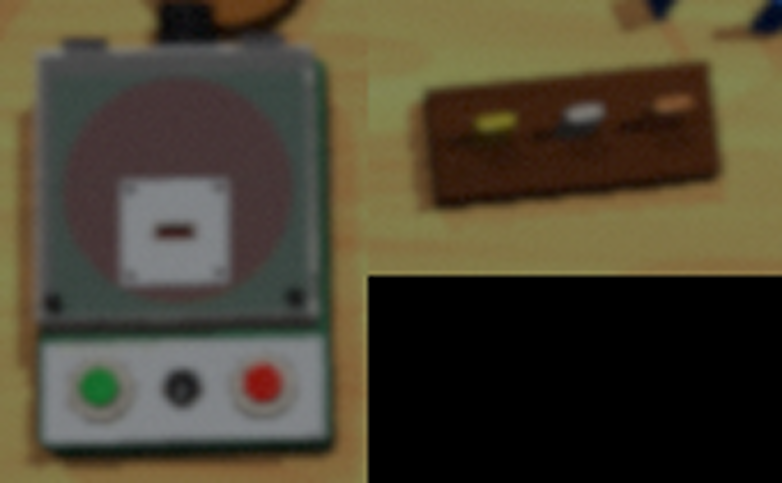

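Candidates in the side view are brass at (329,243), steel at (345,258), reddish at (364,277), and blue pieces at (397,270) and (413,300) on the bench. The reddish bar in the stand is the copper one, since it is the only reddish piece and sits in a stand slot. The enlarged crop confirms it. Next I'll measure.

```bash
cat > meas.py <<'E'
from h import *
def cen(n,cond,box,zs,name):
    d=load(n);p=d["pixels"].astype(int);x0,y0,x1,y1=box
    hsv=cv2.cvtColor(d["pixels"],cv2.COLOR_RGB2HSV).astype(int)
    m=np.zeros(p.shape[:2],np.uint8); m[y0:y1,x0:x1]=cond(p,hsv)[y0:y1,x0:x1]
    k,l,s,c=cv2.connectedComponentsWithStats(m)
    i=1+np.argmax(s[1:,4]); ys,xs=np.where(l==i)
    print(n,name,"px",c[i].round(1),"area",s[i,4],[onz(d,*c[i],z).round(4) for z in zs],flush=True)
    return (l==i),c[i]
E
python3 - <<'E'
from meas import *
H=lambda a,b,s=100,v=40:(lambda p,h:(h[...,0]>=a)&(h[...,0]<=b)&(h[...,1]>s)&(h[...,2]>v))
for n,b1,b2,b3 in(("top",(193,195,212,213),(228,195,246,213),(345,178,368,195)),("side",(240,150,262,166),(258,170,278,190),(350,260,372,295))):
    cen(n,H(50,80,110,70),b1,[.098,.10,.105],"green"); cen(n,lambda p,h:(p[...,0]>130)&(p[...,1]<80),b2,[.098,.1,.105],"red")
d=load("top");P=pts(d)
for n,u,v in(("green",202,204),("red",237,203),("deck",219,212),("plate",210,178),("cover",195,150),("stand",320,199),("cop",354,188)): print(n,P[v-1:v+2,u-1:u+2].reshape(-1,3).mean(0).round(4))
d=load("side");P=pts(d)
for n,u,v in(("green",250,158),("red",268,181),("deck",256,186),("plate",282,152),("cover",262,142),("stand",320,263)): print(n,P[v-1:v+2,u-1:u+2].reshape(-1,3).mean(0).round(4))
E
```

```text
top green px [201.  203.7] area 42 [array([0.5384, 0.2299, 0.098 ]), array([0.5381, 0.2296, 0.1   ]), array([0.5373, 0.2289, 0.105 ])]
top red px [236.5 201.8] area 24 [array([0.5469, 0.1202, 0.098 ]), array([0.5466, 0.12  , 0.1   ]), array([0.5458, 0.1196, 0.105 ])]
side green px [249.6 157.6] area 42 [array([0.5402, 0.2382, 0.098 ]), array([0.5393, 0.2357, 0.1   ]), array([0.537 , 0.2295, 0.105 ])]
side red px [267.3 179.1] area 44 [array([0.5457, 0.1283, 0.098 ]), array([0.5447, 0.1261, 0.1   ]), array([0.5425, 0.1207, 0.105 ])]
green [0.5355 0.2251 0.1101]
red [0.5411 0.1175 0.1103]
deck [0.5154 0.1746 0.0846]
plate [0.6119 0.2003 0.1379]
cover [0.6977 0.2494 0.1415]
stand [ 0.5694 -0.1428  0.0517]
cop [ 0.5959 -0.2428  0.1127]
green [0.5354 0.2223 0.1091]
red [0.5396 0.1099 0.1077]
deck [0.511  0.1271 0.0879]
plate [0.6115 0.1703 0.1384]
cover [0.5818 0.2389 0.1384]
stand [ 0.5503 -0.152   0.0511]
```

```bash
python3 - <<'E'
from meas import *
def grid(n,x0,y0,x1,y1,ch):
    p=load(n)["pixels"][y0:y1,x0:x1].astype(int); print(n,x0,y0); print(p[...,ch] if ch is not None else p.sum(2))
np.set_printoptions(linewidth=200)
grid("top",206,160,232,182,1)
grid("side",284,144,297,154,1)
d=load("top");p=d["pixels"][182:195,345:366].astype(int);print((p[...,0]-p[...,1]))
print(p[...,0])
E
```

```text
top 206 160
[[ 86  93  97 107 121 124 126 126 125 127 129 129 131 130 130 131 130 131 127 121 108  95  92  86  67  55]
 [ 89  98  99 110 124 131 132 132 132 133 132 132 132 133 132 132 132 132 131 125 115 104 101  90  70  58]
 [ 96 110 113 122 128 131 131 132 132 134 134 133 132 134 132 134 133 131 132 131 127 121 115  96  71  57]
 [100 119 127 130 132 133 132 132 133 134 133 132 132 134 133 133 132 133 132 133 130 128 120  99  73  54]
 [102 123 130 131 132 132 131 132 133 132 133 132 133 132 131 133 132 132 132 131 131 130 121 100  75  57]
 [104 123 129 133 131 132 132 133 131 131 133 134 132 132 132 130 132 132 133 132 132 131 122 100  74  56]
 [102 124 131 132 132 134 133 131 132 131 130 131 130 131 131 132 132 132 132 132 131 130 121  99  72  59]
 [104 125 132 133 132 131 133 128 125 125 123 121 121 123 121 124 126 131 131 132 133 132 120 101  73  56]
 [103 125 131 132 132 133 129 119 107 100  98  95  94  96  94 101 114 125 133 132 132 130 121 101  72  55]
 [103 124 133 133 132 131 125 105  80  65  57  55  57  55  59  78 101 120 130 132 132 129 123 100  72  56]
 [102 124 131 132 
[... 3121 characters left out ...]
07]
 [ 61  61  64  60  65  64  66  87 107 116 118 118 118 113 104  87  73  63  65  82 103]
 [ 63  61  60  63  59  56  62  82 102 111 110 105 100  94  86  75  65  61  63  74  98]
 [ 62  60  60  60  52  49  49  59  71  78  75  70  67  66  64  61  57  60  58  71  97]
 [ 59  58  56  52  46  41  41  43  46  48  48  47  49  50  55  56  58  57  60  71  94]
 [ 47  46  44  39  36  39  39  40  42  41  39  38  42  47  55  55  56  57  57  66  88]
 [ 38  37  37  35  37  42  40  39  40  42  38  39  42  48  53  54  57  58  58  65  84]
 [ 44  43  39  39  43  46  42  44  44  46  46  46  50  51  53  58  59  57  61  65  82]
 [ 51  51  53  55  55  53  51  49  49  49  50  51  49  50  53  54  56  59  60  63  81]]
```

```bash
cat > m2.py <<'E'
from h import *
def wc(d,box,f):
    x0,y0,x1,y1=box;p=d["pixels"][y0:y1,x0:x1].astype(float);w=np.clip(f(p),0,None)
    v,u=np.mgrid[y0:y1,x0:x1];s=w.sum();return np.array([(u*w).sum()/s,(v*w).sum()/s])
def tri(d1,u1,d2,u2):
    A=[];b=[]
    for d,u in((d1,u1),(d2,u2)):
        e,r=ray(d,*u);r=r/np.linalg.norm(r);M=np.eye(3)-np.outer(r,r);A.append(M);b.append(M@e)
    A=np.vstack(A);b=np.hstack(b);x,res,*_=np.linalg.lstsq(A,b,rcond=None);return x,np.sqrt(res)
E
python3 - <<'E'
from m2 import *
T=load("top");S=load("side")
def both(nm,bt,ft,bs,fs,z):
    a=wc(T,bt,ft);b=wc(S,bs,fs);x,r=tri(T,a,S,b)
    print(nm,a.round(2),b.round(2),"top",onz(T,*a,z).round(4),"side",onz(S,*b,z).round(4),"tri",x.round(4),r.round(4))
both("slot",(211,166,225,175),lambda p:120-p[...,1],(284,144,296,153),lambda p:195-p[...,1],.138)
g=lambda p:np.where(p[...,1]-p[...,0]>25,p[...,1]-p[...,0],0)
r=lambda p:np.where(p[...,0]-p[...,1]>45,p[...,0]-p[...,1],0)
both("green",(193,195,212,213),g,(240,150,262,166),g,.108)
both("red",(227,193,247,213),r,(256,168,280,192),r,.108)
both("copper",(350,184,364,190),lambda p:p[...,0]-72,(358,260,372,275),lambda p:np.where(p[...,0]>175,p[...,0]-p[...,1]-60,0) ,.115)
a=lambda p:p[...,:2].mean(-1)
d=T
for nm,box,f in(("brass",(306,180,332,195),lambda p:np.where(p[...,1]-p[...,2]>45,p[...,1]-65,0)),("steel",(326,180,350,195),lambda p:p[...,2]-70),("copper",(350,184,364,190),lambda p:p[...,0]-72)):
    c=wc(T,box,f);print(nm,c.round(2),onz(T,*c,.115).round(4))
# plate & whole lap lid quad
m=np.zeros((420,560),np.uint8);p=T["pixels"];m[155:185,200:235]=(p[155:185,200:235].min(2)>98);
cs,_=cv2.findContours(m,cv2.RETR_EXTERNAL,cv2.CHAIN_APPROX_NONE);c=max(cs,key=cv2.contourArea);rr=cv2.minAreaRect(c);print("plate",rr,onz(T,*rr[0],.138))
for pnt in(cv2.boxPoints(rr)):print(onz(T,*pnt,.138).round(4))
print(T["pixels"][182:195,310:332,2]);print(T["pixels"][182:195,328:348,2]);print(S["pixels"][262:276,356:374,0])
E
```

```text
slot [217.54 169.87] [289.01 148.05] top [0.6378 0.1783 0.138 ] side [0.6372 0.1782 0.138 ] tri [0.6376 0.1784 0.1378] [0.0003]
green [201.   203.62] [249.72 157.3 ] top [0.537  0.2285 0.108 ] side [0.5364 0.227  0.108 ] tri [0.5371 0.2287 0.1066] [0.0001]
red [236.59 202.69] [267.5  178.93] top [0.5424 0.119  0.108 ] side [0.5418 0.1179 0.108 ] tri [0.5425 0.1191 0.1068] [0.0001]
copper [356.02 186.86] [364.26 268.32] top [ 0.5992 -0.2487  0.115 ] side [ 0.5989 -0.247   0.115 ] tri [ 0.5984 -0.2482  0.1169] [0.0007]
brass [315.83 182.42] [ 0.6103 -0.1243  0.115 ]
steel [336.53 188.91] [ 0.5914 -0.1885  0.115 ]
copper [356.02 186.86] [ 0.5992 -0.2487  0.115 ]
plate ((217.5, 170.0), (22.0, 23.0), 90.0) [0.63737329 0.17843169 0.138     ]
[0.671 0.215 0.138]
[0.6727 0.1446 0.138 ]
[0.6039 0.1421 0.138 ]
[0.6023 0.2121 0.138 ]
[[70 69 68 67 65 63 59 57 53 53 50 45 44 41 43 40 37 33 32 31 27 25]
 [54 51 45 44 42 43 37 34 32 32 29 24 24 18 22 18 15 20 14 18  7 19]
 [29 27 24 20 17 18 20 18 19 18 15 18 16 17 13 11 14  9  8 16 14 13]
 [15 10 10 14 13 10 13 13 16  9  8 14 14  7 14  6 12 16 15
[... 2089 characters left out ...]
206 206 206 206 206 207]
 [ 89  89  87  86 110 155 190 204 205 201 190 197 204 207 207 206 206 207]
 [ 88  88  87  83  83 108 155 190 204 204 193 188 197 205 206 206 206 206]
 [ 88  86  79  78  75  80 108 155 191 204 202 194 191 199 205 206 206 207]
 [ 90  87  81  77  74  72  79 109 155 191 204 202 195 193 203 206 206 207]
 [ 91  89  82  76  74  73  72  79 108 154 190 203 197 192 203 206 206 206]
 [ 92  90  80  76  74  74  73  73  80 109 154 182 169 166 195 206 207 206]
 [ 91  89  80  76  74  73  74  74  73  80 109 137 126 129 173 200 206 207]
 [ 90  87  78  74  74  75  74  74  73  73  86 106 106 106 136 176 199 206]
 [ 90  85  77  74  74  75  74  74  74  75  87 102 110 100 105 137 176 199]]
```

```bash
python3 - <<'E'
from m2 import *
T=load("top");S=load("side")
def mom(nm,box,f,z):
    x0,y0,x1,y1=box;p=T["pixels"][y0:y1,x0:x1].astype(float);w=np.clip(f(p),0,None)
    v,u=np.mgrid[y0:y1,x0:x1];P=np.array([onz(T,a,b,z) for a,b in zip(u.ravel(),v.ravel())])[:,:2];w=w.ravel()/w.sum()
    c=w@P;C=(P-c).T@((P-c)*w[:,None]);l,V=np.linalg.eigh(C);a=V[:,1];a=a*np.sign(a[1])
    print(nm,c.round(4),"sd",np.sqrt(l).round(4),"yaw",np.degrees(np.arctan2(-a[0],a[1])).round(2))
    return c
b=mom("brass",(309,187,325,196),lambda p:p[...,1]-65,.115)
s=mom("steel",(329,185,344,194),lambda p:p[...,2]-35,.115)
c=mom("copper",(350,184,364,190),lambda p:p[...,0]-72,.115)
print("line yaw",np.degrees(np.arctan2(-(b-c)[0],(b-c)[1])),np.linalg.norm(b-c))
mom("slot",(211,166,225,175),lambda p:120-p[...,1],.138)
# stand outline edges
hs=T["pixels"].astype(int).sum(2);m=np.zeros((420,560),np.uint8);m[170:215,295:372]=hs[170:215,295:372]<170
m=cv2.morphologyEx(m,cv2.MORPH_CLOSE,np.ones((9,9)));cs,_=cv2.findContours(m,cv2.RETR_EXTERNAL,2);r=cv2.minAreaRect(max(cs,key=cv2.contourArea));print(r)
bp=cv2.boxPoints(r);print([onz(T,*q,.05).round(3) for q in bp])
o={'ee_rot':[-0.87943824,1.38722017,0.87805513]};M=R.from_rotvec(o['ee_rot']).as_matrix();print(M.round(4))
P=pts(S);print("collar z",P[154:166,243:258,2].round(3))
PT=pts(T)
for u,v in((354,162),(378,168),(330,120),(356,110)):print(PT[v-3:v+4,u-3:u+4].reshape(-1,3)[np.argmax(PT[v-3:v+4,u-3:u+4,2])].round(3))
E
```

```text
brass [ 0.5835 -0.1294] sd [0.0023 0.0062] yaw 9.73
steel [ 0.5908 -0.1888] sd [0.0034 0.0066] yaw 11.26
copper [ 0.5992 -0.2487] sd [0.0028 0.0066] yaw 8.61
line yaw 7.507379336639494 0.12038161796812283
slot [0.6378 0.1783] sd [0.0032 0.0072] yaw 2.71
((333.1329345703125, 194.4517822265625), (25.964885711669922, 63.28297805786133), 84.0938491821289)
[array([ 0.615, -0.079,  0.05 ]), array([ 0.641, -0.282,  0.05 ]), array([ 0.556, -0.29 ,  0.05 ]), array([ 0.531, -0.089,  0.05 ])]
[[-5.000e-04 -9.044e-01  4.267e-01]
 [-1.300e-03  4.267e-01  9.044e-01]
 [-1.000e+00 -1.000e-04 -1.400e-03]]
collar z [[ 0.003  0.     0.001  0.003  0.087  0.111  0.109  0.109  0.108  0.111
   0.087  0.089  0.088  0.087  0.086]
 [-0.001  0.09   0.088  0.11   0.11   0.106  0.11   0.109  0.11   0.109
   0.109  0.087  0.087  0.088  0.087]
 [ 0.088  0.088  0.108  0.109  0.11   0.11   0.107  0.108  0.109  0.109
   0.108  0.107  0.099  0.087  0.085]
 [ 0.087  0.101  0.109  0.11   0.112  0.11   0.109  0.109  0.108  0.111
   0.109  0.108  0.098  0.102  0.085]
 [ 0.101  0.099  0.105  0.108  0.11   0.108  0.11   0.1
[... 216 characters left out ...]
0.106  0.104  0.103
   0.101  0.099  0.099  0.098  0.1  ]
 [ 0.096  0.101  0.102  0.099  0.1    0.1    0.1    0.102  0.101  0.099
   0.1    0.101  0.099  0.1    0.097]
 [ 0.098  0.098  0.1    0.101  0.1    0.098  0.1    0.103  0.101  0.101
   0.1    0.1    0.097  0.095  0.093]
 [ 0.093  0.095  0.099  0.1    0.099  0.101  0.097  0.101  0.098  0.098
   0.098  0.096  0.097  0.092  0.086]
 [ 0.087  0.092  0.095  0.097  0.096  0.095  0.099  0.098  0.095  0.096
   0.094  0.095  0.093  0.089  0.089]
 [ 0.087  0.088  0.092  0.094  0.094  0.094  0.096  0.095  0.094  0.093
   0.09   0.092  0.086  0.088  0.087]]
[ 0.683 -0.253  0.108]
[ 0.673 -0.32   0.101]
[ 0.281 -0.006  1.747]
[ 0.844 -0.254  0.141]
```

Call:
step_arm([
  [1,0.06,-0.485,-0.236,0.95,0,0],
  [1,0.06,-0.485,-0.236,0.95,0,0],
  [1,0.06,-0.485,-0.236,0.95,0,0],
  [1,0.06,-0.485,-0.236,0.95,0,0],
  [1,0.06,-0.485,-0.236,0.95,0,0],
  [1,0.06,-0.485,-0.236,0.95,0,0],
  [1,0.06,-0.485,-0.236,0.95,0,0],
  [1,0.06,-0.485,-0.236,0.95,0,0],
  [1,0.06,-0.485,-0.236,0.95,0,0],
  [1,0.06,-0.485,-0.236,0.95,0,0],
  [1,0.06,-0.485,-0.236,0.95,0,0],
  [1,0.06,-0.485,-0.236,0.95,0,0],
], newtons=30)

```text
clock: 1.1
position: [0.5399, 0.2228, 0.1505]
ee_rot: [-0.102, 1.568, 0.097]
force: [0.4, 0.3, -0.2]
width: 0.179
```

```bash
cat > go.py <<'E'
import sys,numpy as np
from scipy.spatial.transform import Rotation as R
from cell import status
o=status.observe();M=R.from_rotvec(o["ee_rot"]).as_matrix();p=o["position"]
print("t",round(o["clock"],2),"pos",p.round(4),"F",o["force"].round(2),"w",round(o["width"],3),"heading",np.degrees(np.arctan2(M[1,2],M[0,2])).round(2),"dq",abs(o["dq"]).max().round(3))
print("tilt err rotvec", M[:,0].round(4), M[:,2].round(4), "j7",o["joints"][6].round(2))
if len(sys.argv)>1:
    x,y,z,h=map(float,sys.argv[1:5]);h=np.radians(h)
    tx=np.array([0,0,-1.]);tz=np.array([np.cos(h),np.sin(h),0]);G=np.stack([tx,np.cross(tz,tx),tz],1)
    print("shift frac",(M.T@(np.array([x,y,z])-p)/.8).round(4),"turn frac",(np.degrees(R.from_matrix(M.T@G).as_rotvec())/60).round(4))
E
python3 go.py 0.537 0.2285 0.118 2.8
```

```text
t 1.1 pos [0.5399 0.2228 0.1505] F [ 0.43  0.32 -0.17] w 0.179 heading 7.28 dq 0.064
tilt err rotvec [ 8.0e-04 -3.1e-03 -1.0e+00] [9.919e-01 1.267e-01 4.000e-04] j7 -0.2
shift frac [ 0.0406  0.0077 -0.0027] turn frac [0.0746 0.0005 0.003 ]
```

Call:
step_arm([
  [1,0,0,0,0,0,0],
  [1,0,0,0,0,0,0],
  [1,0,0,0,0,0,0],
])

```text
clock: 1.35
position: [0.536, 0.2306, 0.1509]
ee_rot: [-0.107, 1.569, 0.109]
force: [0.5, -0.1, -0.7]
width: 0.009
```

```bash
python3 go.py 0.537 0.2285 0.118 2.8
```

```text
t 1.35 pos [0.536  0.2306 0.1509] F [ 0.5  -0.12 -0.67] w 0.009 heading 7.88 dq 0.007
tilt err rotvec [-7.e-04  6.e-04 -1.e+00] [ 9.906e-01  1.371e-01 -6.000e-04] j7 -0.2
shift frac [ 0.0412 -0.0028  0.0009] turn frac [ 0.0846 -0.0006 -0.0007]
```

Call:
step_arm([
  [1,0.02,-0.003,0.001,0.085,0,0],
  [1,0.041,-0.003,0.001,0.085,0,0],
  [1,0.041,-0.003,0.001,0.085,0,0],
  [1,0.041,-0.003,0.001,0.085,0,0],
])

```text
clock: 1.68
position: [0.5369, 0.2277, 0.1179]
ee_rot: [-0.039, 1.572, 0.038]
force: [1.5, 0.5, 0.8]
width: 0.007
```

```bash
python3 go.py 0.537 0.2285 0.100 2.8
```

```text
t 1.68 pos [0.5369 0.2277 0.1179] F [1.47 0.51 0.83] w 0.007 heading 2.79 dq 0.027
tilt err rotvec [-1.8e-03 -5.0e-04 -1.0e+00] [ 0.9988  0.0487 -0.0018] j7 -0.26
shift frac [0.0223 0.001  0.0002] turn frac [-0.0002 -0.0017  0.0004]
```

Call:
step_arm([
  [1,0.01,0,0,0,0,0],
  [1,0.016,0,0,0,0,0],
  [1,0.019,0,0,0,0,0],
  [1,0.0195,0,0,0,0,0],
  [1,0.0195,0,0,0,0,0],
])

```text
clock: 2.1
position: [0.5382, 0.2266, 0.1027]
ee_rot: [-0.036, 1.571, 0.036]
force: [-0.2, -0.3, 0.5]
width: 0.001
```

```bash
python3 - <<'E'
from cell import cams
import cv2
d=cams.get_image("side");cv2.imwrite("pics/press.png",cv2.resize(d["pixels"][110:215,215:355,::-1],None,fx=5.7,fy=5.7,interpolation=cv2.INTER_CUBIC))
E
python3 go.py 0.537 0.2285 0.100 2.8
```

```text
t 2.15 pos [0.5383 0.2267 0.1028] F [0.05 0.33 0.33] w 0.004 heading 2.64 dq 0.004
tilt err rotvec [ 2.e-04  1.e-04 -1.e+00] [9.989e-01 4.610e-02 2.000e-04] j7 -0.25
shift frac [ 0.0035  0.0023 -0.0015] turn frac [-0.0027  0.0002 -0.0001]
```

View pics/press.png

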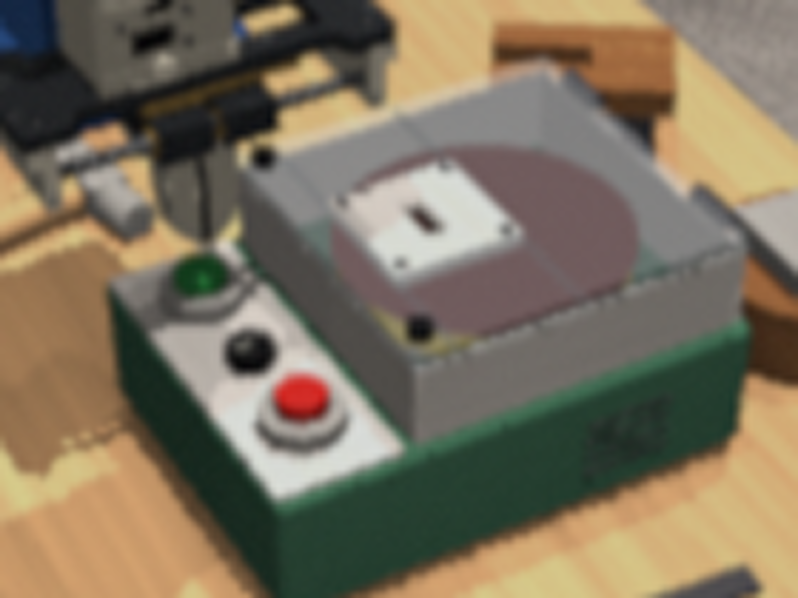

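```bash
python3 - <<'E'
from cell import cams
from h import *
d=cams.get_image("side");pickle.dump(d,open("side.pkl","wb"));P=pts(d)
print(proj(d,[.5383,.2267,.1028]))
np.set_printoptions(linewidth=220)
for ch in range(3):
  print("xyz"[ch]);print(P[138:164:2,240:264:2,ch].round(3))
t=cams.get_image("top");pickle.dump(t,open("top.pkl","wb"));cv2.imwrite("pics/topp.png",cv2.resize(t["pixels"][130:235,160:300,::-1],None,fx=5.7,fy=5.7,interpolation=cv2.INTER_CUBIC))
E
```

```text
[250.48378735 158.62260072]
x
[[0.599 0.509 0.512 0.518 0.229 0.541 0.545 0.551 0.556 0.579 0.582 0.587]
 [0.593 0.518 0.52  0.527 0.533 0.539 0.543 0.548 0.556 0.575 0.58  0.586]
 [0.589 0.519 0.52  0.526 0.531 0.539 0.543 0.55  0.556 0.577 0.576 0.581]
 [0.585 0.52  0.52  0.525 0.531 0.538 0.544 0.549 0.556 0.575 0.577 0.577]
 [0.57  0.521 0.52  0.525 0.531 0.536 0.543 0.548 0.554 0.577 0.578 0.578]
 [0.57  0.582 0.522 0.524 0.53  0.537 0.542 0.548 0.623 0.576 0.576 0.578]
 [0.568 0.577 0.583 0.524 0.529 0.535 0.542 0.613 0.619 0.576 0.577 0.578]
 [0.567 0.573 0.579 0.585 0.591 0.536 0.541 0.567 0.574 0.577 0.577 0.577]
 [0.563 0.57  0.575 0.581 0.537 0.542 0.547 0.562 0.569 0.576 0.577 0.577]
 [0.558 0.528 0.533 0.529 0.534 0.539 0.544 0.549 0.565 0.569 0.576 0.578]
 [0.519 0.525 0.525 0.525 0.53  0.536 0.541 0.548 0.554 0.565 0.572 0.577]
 [0.515 0.521 0.522 0.525 0.528 0.534 0.54  0.545 0.552 0.562 0.567 0.573]
 [0.512 0.518 0.518 0.521 0.527 0.533 0.537 0.542 0.549 0.558 0.564 0.569]]
y
[[ 0.481  0.196  0.19   0.191 -0.624  0.223  0.218  0.22   0.217  0.261  0.254  0.25 ]
 [ 0.
[... 1473 characters left out ...]
31]
 [ 0.012  0.     0.146  0.151  0.149  0.145  0.144  0.143  0.002  0.106  0.116  0.123]
 [ 0.007  0.     0.001  0.145  0.144  0.141  0.137  0.001  0.     0.099  0.108  0.115]
 [ 0.     0.    -0.    -0.     0.001  0.133  0.131  0.088  0.084  0.089  0.1    0.109]
 [-0.    -0.001  0.    -0.001  0.11   0.11   0.11   0.089  0.087  0.084  0.091  0.103]
 [ 0.001  0.086  0.087  0.11   0.108  0.109  0.109  0.109  0.086  0.089  0.086  0.092]
 [ 0.087  0.086  0.099  0.109  0.109  0.108  0.109  0.104  0.102  0.089  0.085  0.086]
 [ 0.088  0.088  0.097  0.101  0.107  0.103  0.102  0.102  0.099  0.087  0.089  0.086]
 [ 0.086  0.086  0.099  0.101  0.1    0.099  0.101  0.101  0.096  0.088  0.087  0.087]]
```

View pics/topp.png

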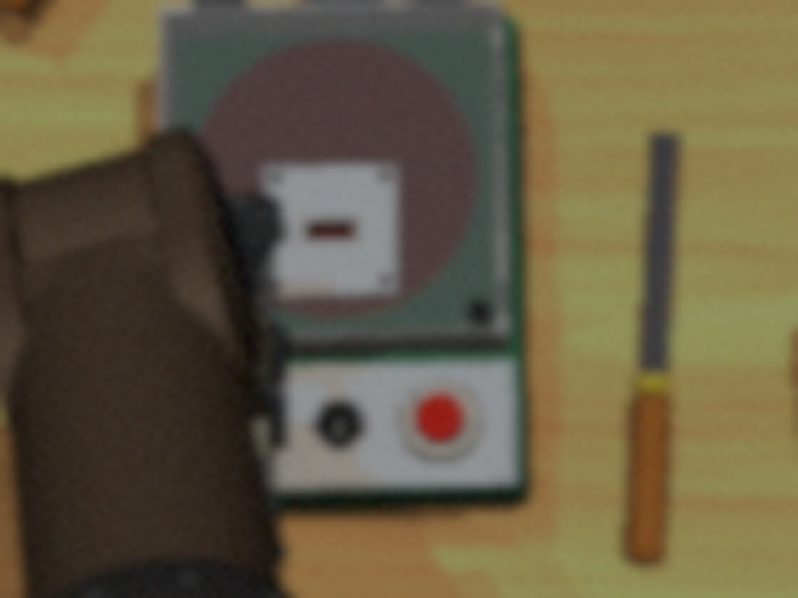

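The fingertips show at z≈0.13 in the side depth (crop tip near px (251,152)), while the reported TCP is 0.103. The tips are about 26 mm higher than reported and the button has not moved yet. I'll lower with force feedback.

Call:
step_arm([
  [1,0.01,0.002,-0.0015,0,0,0],
  [1,0.018,0.002,-0.0015,0,0,0],
  [1,0.018,0.002,-0.0015,0,0,0],
  [1,0.018,0.002,-0.0015,0,0,0],
])

```text
clock: 2.58
position: [0.5363, 0.228, 0.0875]
ee_rot: [-0.037, 1.572, 0.036]
force: [-0.6, 0.2, 0.4]
width: 0.002
```

```bash
python3 - <<'E'
from cell import cams
from h import *
d=cams.get_image("side");P=pts(d);cv2.imwrite("pics/press2.png",cv2.resize(d["pixels"][110:215,215:355,::-1],None,fx=5.7,fy=5.7,interpolation=cv2.INTER_CUBIC))
np.set_printoptions(linewidth=220)
print(P[146:160,246:256,2].round(3));print(P[146:160,246:256,1].round(3))
E
python3 go.py
```

```text
[[0.156 0.153 0.154 0.152 0.152 0.153 0.15  0.15  0.145 0.147]
 [0.153 0.153 0.151 0.148 0.151 0.147 0.149 0.145 0.144 0.145]
 [0.151 0.149 0.149 0.146 0.143 0.146 0.142 0.142 0.141 0.14 ]
 [0.148 0.144 0.144 0.142 0.142 0.14  0.14  0.137 0.137 0.137]
 [0.144 0.143 0.141 0.139 0.138 0.138 0.136 0.134 0.135 0.133]
 [0.141 0.139 0.139 0.136 0.133 0.135 0.135 0.131 0.132 0.129]
 [0.136 0.135 0.134 0.136 0.132 0.133 0.13  0.128 0.127 0.128]
 [0.134 0.133 0.13  0.129 0.13  0.127 0.124 0.124 0.125 0.089]
 [0.132 0.13  0.127 0.127 0.125 0.125 0.125 0.122 0.086 0.084]
 [0.126 0.126 0.124 0.124 0.12  0.12  0.122 0.111 0.088 0.087]
 [0.109 0.11  0.12  0.12  0.118 0.116 0.116 0.108 0.109 0.098]
 [0.109 0.112 0.11  0.109 0.106 0.111 0.111 0.11  0.108 0.099]
 [0.109 0.108 0.111 0.109 0.111 0.109 0.108 0.106 0.109 0.099]
 [0.106 0.105 0.11  0.107 0.107 0.11  0.108 0.104 0.102 0.098]]
[[0.219 0.221 0.219 0.22  0.219 0.216 0.219 0.218 0.223 0.219]
 [0.218 0.217 0.219 0.221 0.216 0.219 0.216 0.22  0.22  0.217]
 [0.217 0.218 0.217 0.219 0.222 0.217 0.221 0.219 0.219 0.219]
 [0.216 0.22  0.219 0.221 0.219 0.22  0.22  0.222 0.22  0.219]
 [0.217 0.218 0.219 0.22  0.22  0.219 0.221 0.221 0.218 0.22 ]
 [0.217 0.219 0.218 0.22  0.223 0.219 0.217 0.22  0.218 0.221]
 [0.219 0.22  0.219 0.216 0.219 0.216 0.219 0.22  0.22  0.217]
 [0.217 0.218 0.22  0.22  0.217 0.22  0.222 0.221 0.218 0.263]
 [0.215 0.217 0.219 0.218 0.219 0.218 0.217 0.219 0.263 0.264]
 [0.22  0.218 0.219 0.217 0.221 0.221 0.217 0.229 0.256 0.256]
 [0.237 0.233 0.22  0.218 0.22  0.221 0.219 0.228 0.226 0.238]
 [0.232 0.226 0.229 0.228 0.23  0.223 0.221 0.221 0.223 0.232]
 [0.228 0.228 0.222 0.224 0.22  0.221 0.221 0.222 0.217 0.228]
 [0.228 0.227 0.22  0.222 0.22  0.215 0.216 0.22  0.222 0.225]]
t 2.63 pos [0.5367 0.2281 0.0879] F [-0.22 -0.91  0.18] w 0.011 heading 2.64 dq 0.007
tilt err rotvec [-6.e-04 -4.e-04 -1.e+00] [ 9.989e-01  4.600e-02 -6.000e-04] j7 -0.25
```

View pics/press2.png

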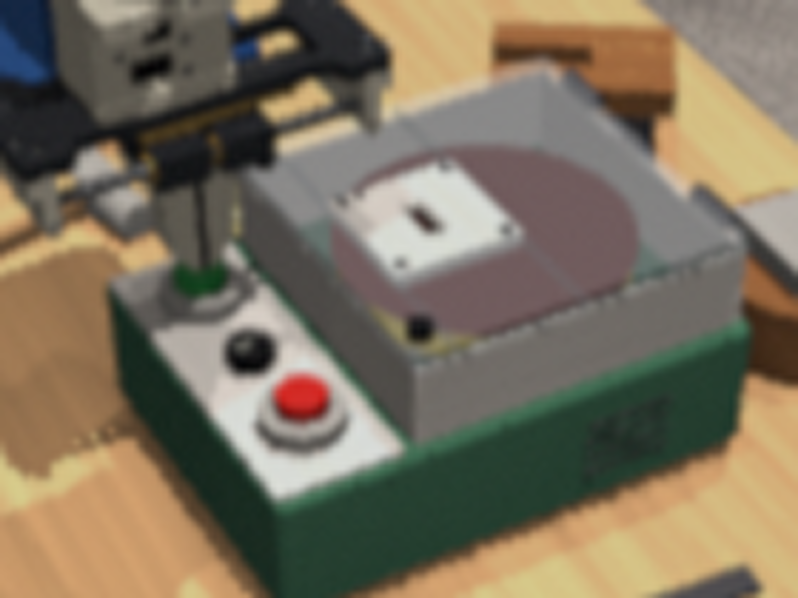

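```bash
python3 - <<'E'
from cell import cams
from h import *
d=cams.get_image("side");P=pts(d)
np.set_printoptions(linewidth=220)
for c in range(3): print(P[122:136:2,274:288:2,c].round(3))
print(P[140:154:2,218:232:2].round(3)[...,2])
E
```

```text
[[0.604 0.608 0.614 0.62  0.626 0.777 0.784]
 [0.615 0.617 0.617 0.62  0.626 0.772 0.778]
 [0.617 0.616 0.616 0.62  0.761 0.766 0.773]
 [0.606 0.61  0.617 0.619 0.754 0.669 0.674]
 [0.726 0.73  0.618 0.619 0.658 0.664 0.67 ]
 [0.633 0.638 0.644 0.619 0.654 0.659 0.663]
 [0.629 0.634 0.64  0.646 0.651 0.654 0.66 ]]
[[0.2   0.196 0.198 0.197 0.198 0.493 0.49 ]
 [0.226 0.217 0.203 0.197 0.197 0.482 0.478]
 [0.229 0.214 0.201 0.198 0.476 0.471 0.469]
 [0.205 0.202 0.204 0.196 0.464 0.273 0.27 ]
 [0.47  0.463 0.207 0.195 0.264 0.264 0.261]
 [0.267 0.264 0.263 0.197 0.256 0.253 0.249]
 [0.259 0.254 0.255 0.254 0.25  0.243 0.242]]
[[ 0.219  0.221  0.218  0.216  0.214  0.004  0.003]
 [ 0.196  0.2    0.208  0.211  0.209  0.003  0.004]
 [ 0.187  0.196  0.203  0.203  0.001  0.002  0.002]
 [ 0.197  0.198  0.195  0.199  0.002  0.139  0.139]
 [-0.002  0.001  0.187  0.193  0.14   0.139  0.138]
 [ 0.139  0.139  0.138  0.185  0.139  0.14   0.141]
 [ 0.139  0.14   0.137  0.137  0.137  0.14   0.139]]
[[ 0.22   0.219  0.218  0.217  0.023  0.027  0.794]
 [ 0.207  0.214  0.213  0.21   0.026  0.2    0.198]
 [ 0.188  0.209  0.206  0.206  0.197  0.195  0.194]
 [ 0.025  0.189  0.2    0.199  0.018  0.013  0.013]
 [ 0.021  0.018  0.19   0.191  0.002  0.003 -0.   ]
 [ 0.014  0.012  0.182  0.187  0.002  0.001  0.   ]
 [ 0.003  0.001  0.001  0.     0.001  0.003 -0.002]]
```

Call:
step_arm([
  [1,0.008,0,0,0,0,0],
  [1,0.012,0,0,0,0,0],
  [1,0.012,0,0,0,0,0],
  [1,0.012,0,0,0,0,0],
])

```text
clock: 3.02
position: [0.5372, 0.2283, 0.0788]
ee_rot: [-0.036, 1.57, 0.036]
force: [1.3, 0.1, 3.3]
width: 0.004
```

Call:
step_arm([
  [1,0.002,0,0,0,0,0],
  [1,0.004,0,0,0,0,0],
  [1,0.004,0,0,0,0,0],
])

```text
clock: 3.27
position: [0.5372, 0.2283, 0.0755]
ee_rot: [-0.036, 1.57, 0.036]
force: [0.8, 0.6, 5.0]
width: 0.008
```

Call:
step_arm([
  [1,0.0015,0,0,0,0,0],
  [1,0.003,0,0,0,0,0],
  [1,0.003,0,0,0,0,0],
])

```text
clock: 3.52
position: [0.5374, 0.2284, 0.0751]
ee_rot: [-0.035, 1.569, 0.037]
force: [-5.6, -1.6, 23.5]
width: 0.003
```

The force jumped to 23.5 N at the hard stop, so the button is fully down. Releasing now.

Call:
step_arm([
  [1,-0.01,0,0,0,0,0],
  [1,-0.03,0,0,0,0,0],
  [1,-0.06,0,0,0,0,0],
  [1,-0.1,0,0,0,0,0],
  [1,-0.12,0,0,0,0,0],
  [1,-0.12,0,0,0,0,0],
])

```text
clock: 4.02
position: [0.5385, 0.2288, 0.1725]
ee_rot: [-0.034, 1.566, 0.038]
force: [0.1, 0.3, -0.1]
width: 0.007
```

```bash
python3 - <<'E'
from cell import cams
from h import *
d=cams.get_image("side");P=pts(d);cv2.imwrite("pics/rel.png",cv2.resize(d["pixels"][60:215,180:370,::-1],None,fx=4,fy=4,interpolation=cv2.INTER_CUBIC))
print(P[156:160,247:252,2].round(3))
E
python3 go.py 0.599 -0.249 0.17 7.5
```

```text
[[0.112 0.108 0.111 0.11  0.109]
 [0.11  0.109 0.11  0.112 0.109]
 [0.109 0.107 0.109 0.108 0.11 ]
 [0.108 0.107 0.109 0.109 0.109]]
t 4.07 pos [0.5374 0.2285 0.1705] F [ 0.32  0.41 -0.91] w 0.004 heading 2.65 dq 0.045
tilt err rotvec [ 0.002   0.0015 -1.    ] [0.9989 0.0462 0.0021] j7 -0.29
shift frac [-2.000e-04 -5.998e-01  4.930e-02] turn frac [-0.0809  0.0021 -0.0012]
```

View pics/rel.png

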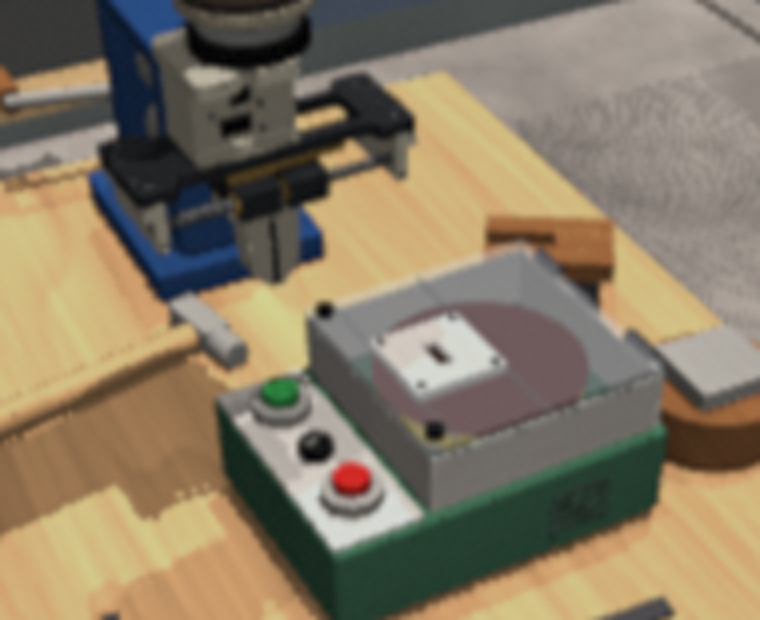

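The button is back up (depth 0.109 at px (249,158)). Moving above the copper bar.

Call:
step_arm([
  [0.1,0,-0.6,0.049,-0.081,0.002,-0.001],
  [0.1,0,-0.6,0.049,-0.081,0.002,-0.001],
  [0.1,0,-0.6,0.049,-0.081,0.002,-0.001],
  [0.1,0,-0.6,0.049,-0.081,0.002,-0.001],
  [0.1,0,-0.6,0.049,-0.081,0.002,-0.001],
  [0.1,0,-0.6,0.049,-0.081,0.002,-0.001],
  [0.1,0,-0.6,0.049,-0.081,0.002,-0.001],
  [0.1,0,-0.6,0.049,-0.081,0.002,-0.001],
  [0.1,0,-0.6,0.049,-0.081,0.002,-0.001],
  [0.1,0,-0.6,0.049,-0.081,0.002,-0.001],
  [0.1,0,-0.6,0.049,-0.081,0.002,-0.001],
  [0.1,0,-0.6,0.049,-0.081,0.002,-0.001],
])

```text
clock: 5.07
position: [0.5961, -0.2551, 0.1674]
ee_rot: [-0.101, 1.573, 0.097]
force: [-0.2, -0.3, -0.1]
width: 0.447
```

Call:
step_arm([
  [0.1,0,0,0,0,0,0],
  [0.1,0,0,0,0,0,0],
  [0.1,0,0,0,0,0,0],
  [0.1,0,0,0,0,0,0],
])

```text
clock: 5.4
position: [0.598, -0.2472, 0.1681]
ee_rot: [-0.104, 1.572, 0.105]
force: [-0.9, 0.3, -0.2]
width: 0.449
```

```bash
python3 - <<'E'
from cell import cams
from h import *
d=cams.get_image("side");P=pts(d);pickle.dump(d,open("side.pkl","wb"));cv2.imwrite("pics/ab.png",cv2.resize(d["pixels"][150:320,270:450,::-1],None,fx=3.5,fy=3.5,interpolation=cv2.INTER_CUBIC))
t=cams.get_image("top");pickle.dump(t,open("top.pkl","wb"));cv2.imwrite("pics/abt.png",cv2.resize(t["pixels"][130:230,280:400,::-1],None,fx=5,fy=5,interpolation=cv2.INTER_CUBIC))
E
python3 go.py 0.599 -0.249 0.17 7.5
```

```text
t 5.5 pos [ 0.5983 -0.2475  0.1687] F [ 0.94  0.85 -0.06] w 0.457 heading 7.64 dq 0.007
tilt err rotvec [-2.4e-03 -2.0e-04 -1.0e+00] [ 0.9911  0.1329 -0.0024] j7 0.65
shift frac [-0.0016 -0.0019  0.0006] turn frac [ 0.0023 -0.0023 -0.0001]
```

View pics/ab.png

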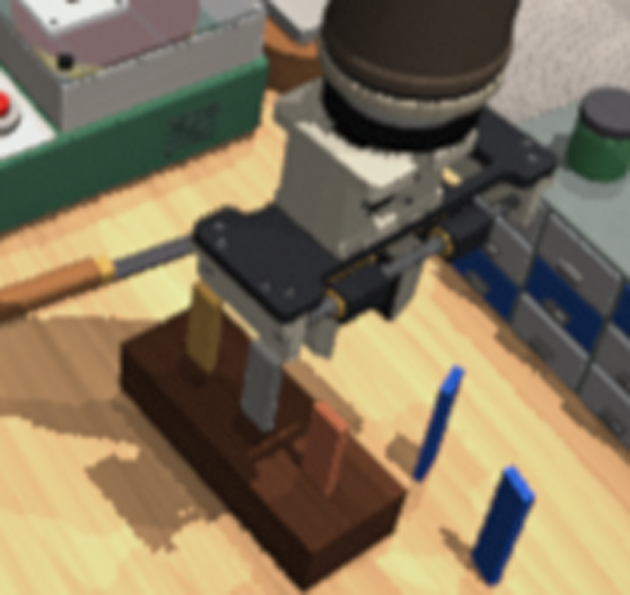

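View pics/abt.png

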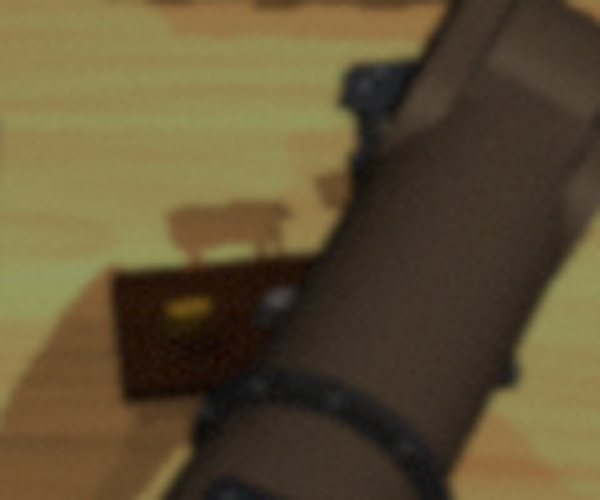

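```bash
python3 - <<'E'
from h import *
d=load("side");P=pts(d)
h=np.radians(7.6);ux=np.array([np.cos(h),np.sin(h)]);uy=np.array([-np.sin(h),np.cos(h)])
c=np.array([.5983,-.2475])
L=np.stack([(P[...,:2]-c)@ux,(P[...,:2]-c)@uy,P[...,2]],-1)
np.set_printoptions(linewidth=220)
for k in range(3):
    print("lxyz"[k+1]);print((1000*L[236:256:2,350:392:2,k]).round(0).astype(int))
E
```

```text
x
[[-91 -88 -85 -84 -79 -74 -58 -54 -54 -51 -48 -43 -37 -32 -26  20  22  26  31 194 199]
 [-94 -92 -86 -83 -78 -72 -60 -56 -52 -51 -48 -41 -36 162  21  21  22  26 186 190 194]
 [-94 -90 -88 -83 -68 -65 -61 -31 -53 -52 -46 -42 153 159 163  21  25 177 182 186 188]
 [-93 -91 -86 -81 -70 -40 -34 -29 -24 -49 140 145 149 153 157 163 168 171 176 178 183]
 [-93 -91 -85 -81 -39 -40 -34 -29 -20 131 136 140 145 148 154 159 161 165 171 174 178]
 [-86 -86 -84 -79 -37 -38 -32 -27 123 127 133 136 140 145 147 151 159 161 166 171 175]
 [-87 -86 -84  97 -38 -37 -32 -26 118 123 128 132 136 140 145 148 153 157 160 165 171]
 [-86 -87 -82  93  98 -35 -29 -23 113 117 124 126 130 134 139 143 149 154 157 159 164]
 [  5 -86  84  89  92  96 102 -24 110 113 120 123 127 131 135 138 144 148 152 156 160]
 [  4  76  82  85  87  92  98 100 104 109 115 118 122 125 132 135 139 143 146 151 154]]
y
[[-29 -30 -32 -35 -35 -35 -26 -27 -31 -33 -34 -35 -34 -35 -34  -5  -8  -9 -10  98  95]
 [-32 -34 -34 -35 -35 -34 -28 -29 -30 -34 -35 -34 -34 110  -1  -5  -9 -10  97  94  90]
 [-32 -34 -36 -36 -28 -29 -30  -9 -32 -35 -35 -36 1
[... 818 characters left out ...]
 1]
 [301 300 300 297 279 278 276 237 273 275 272 269   2   0   1 200 199   0  -1  -1   2]
 [295 296 293 289 277 236 233 230 226 268   2   1   1   2   3   1   0   1   0   3   2]
 [291 291 288 285 226 231 227 224 216   3   2   1   1   2  -1  -1   2   2   1   2   2]
 [275 279 281 277 219 224 220 216   1   2  -1   1   0   0   4   3  -2   1   0   0   0]
 [273 276 277   1 214 217 215 211   1   1  -1   0   0   0  -1   0   0   1   1   1  -1]
 [267 273 269   1  -1 210 206 201   2   2  -2   2   2   3   1   2   0  -3   0   3   1]
 [114 267   1   0   2   3  -1 197   0   3  -2   0  -1   0   0   2  -1   0   1   1   1]
 [111   0  -2  -1   2   2  -1   2   2   0  -1   1   1   2  -2   0   0   0   2   1   2]]
```

The finger faces lie symmetric about the reported xy and their tips are at z≈0.196. Descending to a tip height of about 0.065.

Call:
step_arm([
  [0.1,0.04,-0.0015,0.0005,0.002,-0.002,0],
  [0.1,0.08,-0.0015,0.0005,0.002,-0.002,0],
  [0.1,0.12,-0.0015,0.0005,0.002,-0.002,0],
  [0.1,0.15,-0.0015,0.0005,0.002,-0.002,0],
  [0.1,0.164,-0.0015,0.0005,0.002,-0.002,0],
  [0.1,0.164,-0.0015,0.0005,0.002,-0.002,0],
  [0.1,0.164,-0.0015,0.0005,0.002,-0.002,0],
])

```text
clock: 6.08
position: [0.5988, -0.2504, 0.0384]
ee_rot: [-0.102, 1.568, 0.101]
force: [-0.3, -0.8, 0.9]
width: 0.448
```

```bash
python3 - <<'E'
from cell import cams
from h import *
d=cams.get_image("side");P=pts(d);pickle.dump(d,open("side.pkl","wb"));cv2.imwrite("pics/dn.png",cv2.resize(d["pixels"][180:320,280:440,::-1],None,fx=4.2,fy=4.2,interpolation=cv2.INTER_CUBIC))
E
python3 go.py 0.599 -0.2485 0.0375 7.5
```

```text
t 6.13 pos [ 0.5995 -0.2509  0.0393] F [ 0.68 -0.27 -0.59] w 0.452 heading 7.41 dq 0.014
tilt err rotvec [ 0.0019 -0.0016 -1.    ] [0.9916 0.129  0.0017] j7 0.71
shift frac [ 0.0023  0.0031 -0.0002] turn frac [-0.0015  0.0016  0.0018]
```

View pics/dn.png

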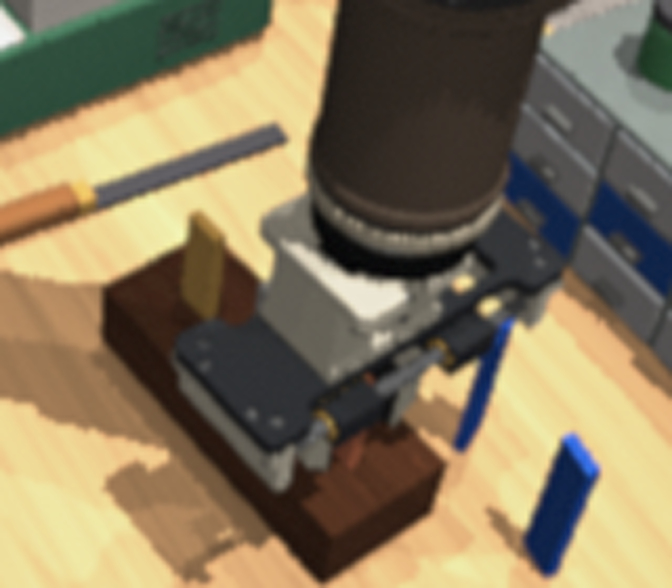

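The bar shows reddish between the fingers at crop (355,448) and nothing is hit. Shifting 2 mm and closing.

Call:
step_arm([
  [0.1,0.0015,0.0025,0,0,0,0],
  [0.1,0.0015,0.0025,0,0,0,0],
  [1,0.0015,0.0025,0,0,0,0],
  [1,0.0015,0.0025,0,0,0,0],
  [1,0.0015,0.0025,0,0,0,0],
  [1,0.0015,0.0025,0,0,0,0],
  [1,0.0015,0.0025,0,0,0,0],
  [1,0.0015,0.0025,0,0,0,0],
  [1,0.0015,0.0025,0,0,0,0],
], newtons=35)

```text
clock: 6.88
position: [0.5982, -0.2488, 0.0366]
ee_rot: [-0.102, 1.568, 0.1]
force: [0.2, 0.5, 1.4]
width: 0.086
```

```bash
python3 go.py 0.599 -0.2485 0.16 7.5
```

```text
t 6.88 pos [ 0.5982 -0.2488  0.0366] F [0.18 0.47 1.36] w 0.086 heading 7.38 dq 0.001
tilt err rotvec [ 1.e-04 -9.e-04 -1.e+00] [ 0.9917  0.1284 -0.    ] j7 0.71
shift frac [-1.542e-01  1.000e-04  1.100e-03] turn frac [-0.0021 -0.      0.0009]
```

Call:
step_arm([
  [1,-0.02,0,0,0,0,0],
  [1,-0.05,0,0,0,0,0],
  [1,-0.09,0,0,0,0,0],
  [1,-0.13,0,0,0,0,0],
  [1,-0.17,0,0,0,0,0],
  [1,-0.21,0,0,0,0,0],
  [1,-0.22,0,0,0,0,0],
  [1,-0.22,0,0,0,0,0],
  [1,-0.22,0,0,0,0,0],
])

```text
clock: 7.63
position: [0.5979, -0.2484, 0.2119]
ee_rot: [-0.102, 1.569, 0.101]
force: [-0.2, -0.6, -1.8]
width: 0.087
```

```bash
python3 - <<'E'
from cell import cams
from h import *
d=cams.get_image("side");P=pts(d);pickle.dump(d,open("side.pkl","wb"));cv2.imwrite("pics/lift.png",cv2.resize(d["pixels"][130:310,270:430,::-1],None,fx=3.3,fy=3.3,interpolation=cv2.INTER_CUBIC))
E
python3 go.py 0.6376 0.1784 0.211 2.8
```

```text
t 7.68 pos [ 0.5973 -0.2481  0.2109] F [-0.15  0.68 -2.15] w 0.088 heading 7.39 dq 0.016
tilt err rotvec [-0.0021  0.     -1.    ] [ 0.9917  0.1286 -0.0021] j7 0.64
shift frac [-2.000e-04  5.222e-01  1.185e-01] turn frac [ 0.0765 -0.002  -0.0002]
```

View pics/lift.png

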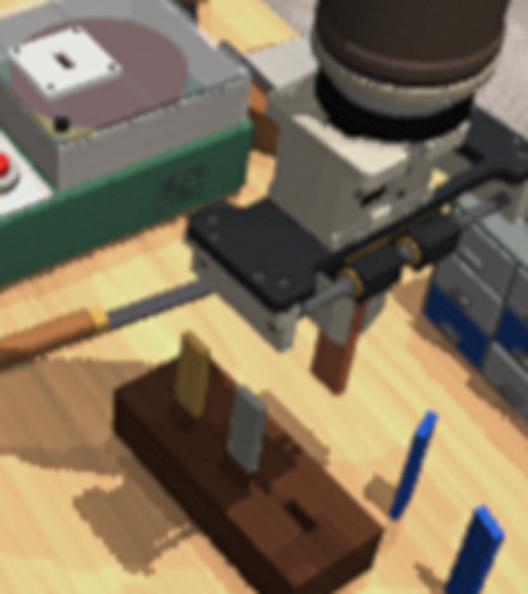

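```bash
cat > bar.py <<'E'
from h import *
import sys
from cell import status
def barloc(d,o,box):
    P=pts(d);p=d["pixels"].astype(int);x0,y0,x1,y1=box
    M=R.from_rotvec(o["ee_rot"]).as_matrix()
    m=np.zeros(p.shape[:2],bool);m[y0:y1,x0:x1]=((p[...,0]-p[...,1]>25)&(p[...,0]<190)&(p[...,0]-p[...,1]>p[...,1]-p[...,2]+10)&(p[...,2]*2>p[...,0]*.6))[y0:y1,x0:x1]
    L=(P-o["position"])@M  # tool x(down),y,z
    return m,L,P
E
python3 - <<'E'
from bar import *
d=load("side");o=status.observe()
m,L,P=barloc(d,o,(355,215,385,255))
np.set_printoptions(linewidth=220)
print(m[225:254,360:384].astype(int))
for k in range(3): print("tool","xyz"[k]);print((1000*L[230:254:2,362:384,k]).round(0).astype(int))
E
```

```text
[[0 0 0 0 0 0 0 0 0 0 0 0 0 0 0 0 0 1 1 1 0 0 0 0]
 [0 0 0 0 0 0 0 0 0 0 0 0 0 0 0 0 0 1 1 1 0 0 0 0]
 [0 0 0 0 0 0 0 0 0 0 0 0 0 0 0 0 0 1 1 1 0 0 0 0]
 [0 0 0 0 0 0 0 0 0 0 0 0 0 0 0 0 0 1 1 0 0 0 0 0]
 [0 0 0 0 0 0 0 0 0 0 0 0 0 0 0 0 1 1 1 0 0 0 0 0]
 [0 0 0 0 0 0 0 0 0 0 0 0 0 0 0 0 1 1 1 0 0 0 0 0]
 [0 0 0 0 0 0 0 1 0 0 0 0 0 0 0 0 1 1 0 0 0 0 0 0]
 [0 0 0 0 0 0 0 1 1 0 0 0 0 0 0 1 1 1 0 0 0 0 0 0]
 [0 0 0 0 0 0 0 1 1 1 0 0 0 0 0 1 1 1 0 0 0 0 0 0]
 [0 0 0 0 0 0 0 1 1 1 1 1 0 0 0 1 1 0 0 0 0 0 0 0]
 [0 0 0 0 0 0 1 1 1 1 1 1 1 1 1 1 1 0 0 0 0 0 0 0]
 [0 0 0 0 0 0 1 1 1 1 1 1 1 1 1 1 1 0 0 0 0 0 0 0]
 [0 0 0 0 0 0 1 1 1 1 1 1 1 1 1 1 1 0 0 0 0 0 0 0]
 [0 0 0 0 0 0 1 1 1 1 1 1 1 1 1 1 1 0 0 0 0 0 0 0]
 [0 0 0 0 0 1 1 1 1 1 1 1 1 1 1 1 0 0 0 0 0 0 0 0]
 [0 0 0 0 0 1 1 1 1 1 1 1 1 1 1 1 0 0 0 0 0 0 0 0]
 [0 0 0 0 0 1 1 1 1 1 1 1 1 1 1 1 0 0 0 0 0 0 0 0]
 [0 0 0 0 0 1 1 1 1 1 1 1 1 1 1 0 0 0 0 0 0 0 0 0]
 [0 0 0 0 0 0 1 1 1 1 1 1 1 1 1 0 0 0 0 0 0 0 0 0]
 [0 0 0 0 0 0 0 1 1 1 1 1 1 1 1 0 0 0 0 0 0 0 0 0]
 [0 0 0 0 0 0 0 0 1 1 1 1 1 1 1 0 0 0 0 0 0 0 0 0]
 [0 0 0 0 0 0 0 0 0 1 1 1 1 1
[... 3771 characters left out ...]
  169  170  173  177]
 [ 125  126   -4   -4   -3   -4   -3   -4   -3   -4   -4   -5    0    2  156  157  160  162  164  166  167  169]
 [ 121  124  124  126   -5   -4   -3   -3   -3   -3   -5   -2    0    4  151  152  155  157  160  162  164  166]
 [ 115  117  119  121  127  126   -3   -3   -4   -3   -3   -1    3  145  147  150  150  152  153  158  158  161]
 [ 112  111  114  117  119  123  123  127   -2   -3   -3    1    4  137  140  145  148  147  150  154  154  155]
 [ 105  108  111  113  116  117  120  120  122  127  127  129  133  133  136  139  140  142  147  146  148  151]
 [ 104  104  109  110  112  112  114  117  118  121  121  126  129  129  132  133 -415  140  139  145  145  147]]
```

The bar is held square and upright. Its lower end is at z≈0.189 and its middle sits about 1.2 mm along tool y from the TCP. Moving over the slot.

Call:
step_arm([
  [1,0,0.04,0.009,0.0765,-0.002,0],
  [1,0,0.09,0.02,0.0765,-0.002,0],
  [1,0,0.14,0.032,0.0765,-0.002,0],
  [1,0,0.19,0.043,0.0765,-0.002,0],
  [1,0,0.24,0.055,0.0765,-0.002,0],
  [1,0,0.29,0.066,0.0765,-0.002,0],
  [1,0,0.34,0.077,0.0765,-0.002,0],
  [1,0,0.39,0.089,0.0765,-0.002,0],
  [1,0,0.44,0.1,0.0765,-0.002,0],
  [1,0,0.48,0.109,0.0765,-0.002,0],
  [1,0,0.51,0.116,0.0765,-0.002,0],
  [1,0,0.5205,0.1185,0.0765,-0.002,0],
])

```text
clock: 8.68
position: [0.6368, 0.1828, 0.2091]
ee_rot: [-0.043, 1.573, 0.044]
force: [0.3, 0.4, -1.1]
width: 0.088
```

Call:
step_arm([
  [1,0,0,0,0,0,0],
  [1,0,0,0,0,0,0],
  [1,0,0,0,0,0,0],
  [1,0,0,0,0,0,0],
  [1,0,0,0,0,0,0],
  [1,0,0,0,0,0,0],
])

```text
clock: 9.18
position: [0.6388, 0.1752, 0.2124]
ee_rot: [-0.038, 1.568, 0.036]
force: [0.3, -0.1, -1.3]
width: 0.089
```

```bash
python3 go.py 0.6376 0.1772 0.174 2.8
```

```text
t 9.18 pos [0.6388 0.1752 0.2124] F [ 0.28 -0.09 -1.32] w 0.089 heading 2.69 dq 0.007
tilt err rotvec [ 2.4e-03 -9.0e-04 -1.0e+00] [0.9989 0.0469 0.0024] j7 -0.12
shift frac [ 0.048   0.0027 -0.0016] turn frac [-0.0019  0.0023  0.001 ]
```

Call:
step_arm([
  [1,0.02,0.0027,-0.0015,-0.002,0.002,0.001],
  [1,0.048,0.0027,-0.0015,-0.002,0.002,0.001],
  [1,0.048,0.0027,-0.0015,-0.002,0.002,0.001],
  [1,0.048,0.0027,-0.0015,-0.002,0.002,0.001],
  [1,0.048,0.0027,-0.0015,-0.002,0.002,0.001],
  [1,0.048,0.0027,-0.0015,-0.002,0.002,0.001],
])

```text
clock: 9.68
position: [0.6383, 0.1785, 0.1753]
ee_rot: [-0.039, 1.568, 0.04]
force: [-0.6, -0.7, -0.8]
width: 0.085
```

```bash
cat > look.py <<'E'
import sys
from cell import cams
from bar import *
o=status.observe();d=cams.get_image("side");pickle.dump(d,open("side.pkl","wb"))
cv2.imwrite(f"pics/{sys.argv[1]}.png",cv2.resize(d["pixels"][100:190,225:345,::-1],None,fx=6,fy=6,interpolation=cv2.INTER_CUBIC))
m,L,P=barloc(d,o,(270,110,310,160))
ys,xs=np.where(m);print(len(ys),xs.min(),xs.max(),ys.min(),ys.max())
l=L[m]
sel=abs(l[:,2])<8
l=l[sel];br=l[l[:,2]<-2.0e-3]; 
near=l[l[:,1]<np.percentile(l[:,1],10)]
print("tool y min pct",np.percentile(l[:,1],[3,10,97])*1e3,"z pct",np.percentile(l[:,2],[3,20,97])*1e3,"x max",np.percentile(l[:,0],[90,98,100])*1e3)
E
python3 look.py over; python3 go.py 0.6376 0.1772 0.174 2.8
```

```text
139 286 309 113 145
tool y min pct [-11.8437568  -10.91504422 225.74792897] z pct [ -5.65840685  -4.11783859 198.34739052] x max [111.53910864 113.51099343 116.69958497]
t 9.73 pos [0.6383 0.1785 0.1752] F [ 0.13 -0.55 -2.01] w 0.083 heading 2.9 dq 0.005
tilt err rotvec [ 2.e-03  8.e-04 -1.e+00] [0.9987 0.0505 0.002 ] j7 -0.11
shift frac [ 0.0015 -0.0016 -0.0009] turn frac [ 0.0016  0.0019 -0.0007]
```

View pics/over.png

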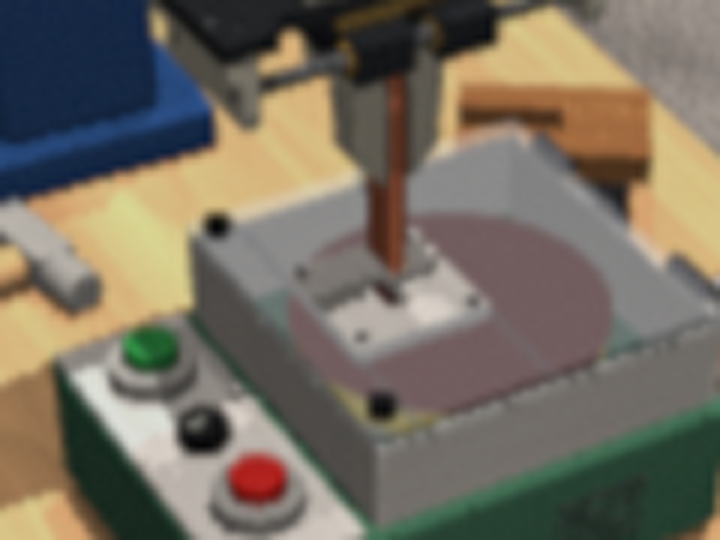

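```bash
python3 - <<'E'
from bar import *
d=load("side");o=status.observe();P=pts(d)
h=np.radians(2.8);A=np.array([[np.cos(h),np.sin(h)],[-np.sin(h),np.cos(h)]])
L=(P[...,:2]-[.6376,.1784])@A.T*1000
np.set_printoptions(linewidth=220)
print(d["pixels"][128:148,284:296,0])
for a in(L[...,0],L[...,1],P[...,2]*1000): print(a[128:148,284:296].round(0).astype(int))
print("expected slot corners (mouth w/o chamfer) px",[proj(d,list(np.array([.6376,.1784])+np.array(c)@A)+[.138]).round(1) for c in((-.005,-.013),(.005,-.013),(.005,.013),(-.005,.013))])
print("expected bar bottom corners if centred, z=.1532",[proj(d,list(np.array([.6376,.1784])+np.array(c)@A)+[.1532]).round(1) for c in((-.004,-.012),(.004,-.012),(-.004,.012))])
E
```

```text
[[176 132 100  93  89  81  95  91  79  87 112 131]
 [182 144 102  87  87  85 105 103  99 115 130 137]
 [168 131  91  78  80  85 110 109 110 129 137 139]
 [147 117  84  73  74  84 111 109 111 132 139 140]
 [140 123  89  73  72  84 110 110 110 133 139 140]
 [140 131  93  72  70  84 111 109 112 133 140 140]
 [140 132  94  72  71  85 112 111 111 131 138 138]
 [141 133  94  73  72  85 113 110 108 123 130 129]
 [141 132  93  72  71  85 112 109 102 114 118 118]
 [136 125  90  71  71  84 113 108 103 120 122 117]
 [125 115  86  71  71  85 113 109 106 139 146 124]
 [115 109  84  71  70  85 113 108 102 125 146 129]
 [117 112  86  72  71  86 113 112 108 119 134 131]
 [122 118  96  77  71  84 113 113 114 122 127 139]
 [126 124 114  93  77  85 113 112 115 123 125 133]
 [124 125 123 112  93  89 113 113 118 123 124 125]
 [123 124 124 121 109 101 115 115 124 121 119 116]
 [123 118 117 117 110 111 118 110 116 111 117 118]
 [117 107 102  98  94 101 110 106 118 132 153 159]
 [103 100 103  84  70  80  93 114 156 179 181 179]]
[[  36  -19  -14  -13   -8   -6   -3    2    5    7   63   63]
 [  34   36   -3
[... 3019 characters left out ...]
68 169 171 176 173 173 142 139 139]
 [140 136 162 164 167 172 171 172 170 138 139 138]
 [139 137 155 159 164 168 168 168 164 139 139 141]
 [139 138 138 155 161 162 165 165 794 139 139 141]
 [140 137 140 140 154 159 161 161 159 138 139 140]
 [139 139 139 139 138 158 158 155 156 136 136 137]
 [138 138 137 138 137 138 155 139 140 139 138 140]
 [136 136 136 134 134 138 137 140 140 140 138 139]
 [139 141 131 133 114 134 136 139 140 138 140 139]]
expected slot corners (mouth w/o chamfer) px [array([289.9, 150.9]), array([293. , 149.8]), array([288.3, 145.1]), array([285.3, 146.1])]
expected bar bottom corners if centred, z=.1532 [array([290. , 146.1]), array([292.5, 145.3]), array([285.7, 141.7])]
```

Call:
step_arm([
  [1,0,-0.0022,-0.0006,0.001,0.002,0],
  [1,0,-0.0022,-0.0006,0.001,0.002,0],
  [1,0.01,-0.0022,-0.0006,0.001,0.002,0],
  [1,0.015,-0.0022,-0.0006,0.001,0.002,0],
  [1,0.019,-0.0022,-0.0006,0.001,0.002,0],
  [1,0.0205,-0.0022,-0.0006,0.001,0.002,0],
  [1,0.0205,-0.0022,-0.0006,0.001,0.002,0],
  [1,0.0205,-0.0022,-0.0006,0.001,0.002,0],
])

```text
clock: 10.4
position: [0.637, 0.1769, 0.1591]
ee_rot: [-0.038, 1.572, 0.04]
force: [-5.9, -1.0, 15.2]
width: 0.081
```

```bash
python3 look.py ins1; python3 go.py 0.6376 0.1766 0.15 2.8;  python3 - <<'E'
from bar import *
d=load("side");P=pts(d)
h=np.radians(2.8);A=np.array([[np.cos(h),np.sin(h)],[-np.sin(h),np.cos(h)]])
L=(P[...,:2]-[.6376,.1784])@A.T*1000
np.set_printoptions(linewidth=220)
for a in(L[...,0],L[...,1],P[...,2]*1000): print(a[132:154,284:296].round(0).astype(int))
E
```

```text
128 286 309 114 150
tool y min pct [-12.1004381  -11.22038212 226.16577851] z pct [ -5.76301322  -4.4140393  199.95937897] x max [94.54817587 96.20902837 99.05266982]
t 10.45 pos [0.637  0.1769 0.159 ] F [-6.18 -1.99 15.75] w 0.089 heading 2.85 dq 0.003
tilt err rotvec [-0.0016  0.001  -1.    ] [ 0.9988  0.0498 -0.0016] j7 -0.11
shift frac [ 0.0113 -0.0005  0.0008] turn frac [ 0.0009 -0.0015 -0.0011]
[[ -21  -19  -15  -12  -10   -6   -5   -1    3    6    8   53]
 [ -22  -19  -16  -12   -9   -8   -4    1    2    6    8   51]
 [  22   23  -16  -14   -9   -6   -2    1    3    6   47   50]
 [  19   21   -6  -13  -10   -7   -2   -1   38   40   43   47]
 [  17   17   -5   -5   -6   -5   -4    0   35   39   42   44]
 [  15   15   -6   -6   -5   -5   -5   -1   33   36   39   40]
 [  11   12   -6   -6   -5   -5   -3 -447   30   32   37   38]
 [  10   13   -5   -6   -5   -5   -3    0   27   31   34   36]
 [   5    8   -6   -6   -5   -4   -3   -1   27   29   32   33]
 [   2    7   -4   -5   -7   -4   -4    1   22   25   30   32]
 [   2    4   -6   -6   -5   -5   -4   -2   20   23   25   28]
 [ 
[... 2500 characters left out ...]
167 168 170 172 172 137 137 137 140]
 [140 137 157 161 167 166 169 166 140 139 137 137]
 [138 138 156 159 161 165 166 167 140 140 140 139]
 [138 137 151 155 161 163 162 161 138 138 139 138]
 [138 140 147 150 156 157 159 159 141 139 139 138]
 [136 140 146 149 151 156 155 154 139 139 140 138]
 [138 136 141 142 145 151 152 150 140 139 139 139]
 [138 140 133 142 144 149 149 148 139 139 139 139]
 [138 139 138 115 140 146 146 146 137 138 137 139]
 [140 138 140 140 116 144 142 143 136 140 138 138]
 [136 138 138 139 137 115 137 116 140 140 137 139]
 [141 139 139 137 139 139 138 139 137 139 140 137]
 [139 140 137 140 140 138 138 139 140 140 138 139]
 [138 142 137 139 140 138 138 794 139 139 140 138]]
```

View pics/ins1.png

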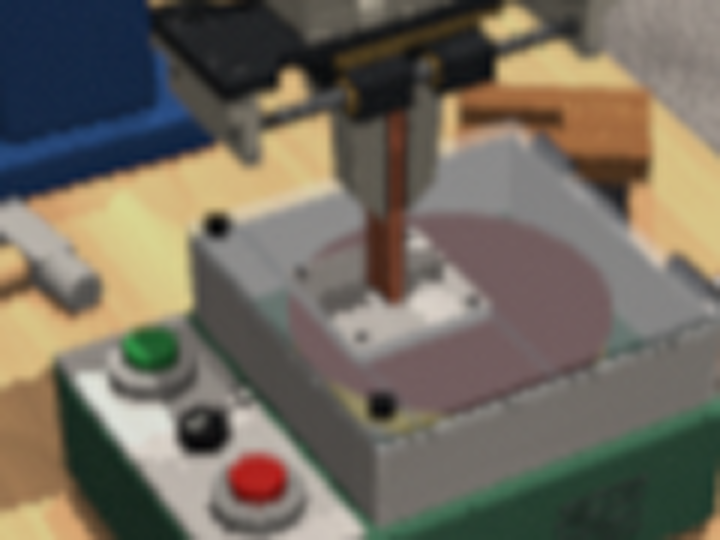

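Contact came at bar bottom z≈0.137 with 15 N, so the bar is on the chamfer or plate. Vision puts it about 1 mm off at −x and 1 mm off at +y in the slot frame. I'll lift slightly, correct, and retry.

Call:
step_arm([
  [1,-0.005,0,0,0,0,0],
  [1,-0.005,-0.0012,0.0012,0,0,0],
  [1,-0.005,-0.0012,0.0012,0,0,0],
  [1,-0.005,-0.0012,0.0012,0,0,0],
])

```text
clock: 10.78
position: [0.638, 0.1757, 0.1608]
ee_rot: [-0.039, 1.573, 0.039]
force: [0.1, 0.1, -1.5]
width: 0.088
```

```bash
cat > rel.py <<'E'
from cell import cams
from bar import *
d=cams.get_image("side");pickle.dump(d,open("side.pkl","wb"));P=pts(d);p=d["pixels"].astype(int)
h=np.radians(2.8);A=np.array([[np.cos(h),np.sin(h)],[-np.sin(h),np.cos(h)]])
L=(P[...,:2]-[.6376,.1784])@A.T*1000;z=P[...,2]*1000
v,u=np.mgrid[:420,:560]
reg=(u>=283)&(u<=296)&(v>=128)&(v<=152)&(z<185)&(z>141.5)&(abs(L[...,0])<9)&(abs(L[...,1])<16)
nar=reg&(L[...,1]<-7.5)&(L[...,0]>-1.8)
bro=reg&(L[...,1]>-6)
print("n",nar.sum(),bro.sum(),"broad face x",L[bro,0].mean().round(2),"-> centre x",(L[bro,0].mean()+4).round(2),"narrow face y",L[nar,1].mean().round(2),"-> centre y",(L[nar,1].mean()+12).round(2))
c=np.polyfit(z[bro],L[bro,0],1);print("x tilt slope",c[0].round(3))
pl=(u>=275)&(u<=300)&(v>=140)&(v<=160)&(z<143)&(z>133);print("plate z",z[pl].mean().round(1),"bar bottom narrow zmin",np.sort(z[nar])[:3].round(1))
E
python3 rel.py; python3 go.py
```

```text
n 26 42 broad face x -4.15 -> centre x -0.15 narrow face y -12.41 -> centre y -0.41
x tilt slope 0.012
plate z 138.9 bar bottom narrow zmin [143.4 145.2 146.3]
t 10.83 pos [0.6379 0.1758 0.1608] F [-0.71 -0.5  -1.28] w 0.081 heading 2.85 dq 0.002
tilt err rotvec [-2.8e-03 -3.0e-04 -1.0e+00] [ 0.9988  0.0497 -0.0028] j7 -0.11
```

Call:
step_arm([
  [1,0.003,0.0003,0.0002,0,0,0],
  [1,0.005,0.0003,0.0002,0,0,0],
  [1,0.007,0.0003,0.0002,0,0,0],
  [1,0.007,0.0003,0.0002,0,0,0],
])

```text
clock: 11.17
position: [0.6388, 0.1768, 0.1571]
ee_rot: [-0.038, 1.571, 0.04]
force: [0.1, 1.8, -1.0]
width: 0.088
```

```bash
python3 rel.py; python3 go.py
```

```text
n 26 38 broad face x -3.24 -> centre x 0.76 narrow face y -11.14 -> centre y 0.86
x tilt slope -0.006
plate z 138.7 bar bottom narrow zmin [142.1 143.8 144.9]
t 11.22 pos [0.6386 0.1771 0.1564] F [0.25 2.99 0.04] w 0.081 heading 2.87 dq 0.012
tilt err rotvec [-8.0e-04  1.7e-03 -1.0e+00] [ 9.987e-01  5.010e-02 -7.000e-04] j7 -0.1
```

Call:
step_arm([
  [1,0.002,0.0004,0,0,0,0],
  [1,0.004,0.0004,0,0,0,0],
  [1,0.006,0.0004,0,0,0,0],
  [1,0.006,0.0004,0,0,0,0],
])

```text
clock: 11.55
position: [0.6379, 0.1772, 0.1502]
ee_rot: [-0.039, 1.573, 0.04]
force: [-0.0, 3.3, -3.1]
width: 0.081
```

```bash
python3 rel.py; python3 go.py
```

```text
n 26 30 broad face x -3.98 -> centre x 0.02 narrow face y -10.52 -> centre y 1.48
x tilt slope -0.002
plate z 138.7 bar bottom narrow zmin [143.1 145.5 145.8]
t 11.6 pos [0.6378 0.1772 0.1502] F [-0.32  4.58 -3.29] w 0.087 heading 2.88 dq 0.004
tilt err rotvec [-3.e-03  5.e-04 -1.e+00] [ 0.9987  0.0503 -0.003 ] j7 -0.1
```

The bar is in the slot with a side force Fy≈4 N, so I'm easing +y by about 0.8 mm and continuing down.

Call:
step_arm([
  [1,0,0.001,0,0,0.002,0],
  [1,0.004,0.001,0,0,0.002,0],
  [1,0.008,0.001,0,0,0.002,0],
  [1,0.0105,0.001,0,0,0.002,0],
  [1,0.0105,0.001,0,0,0.002,0],
])

```text
clock: 12.02
position: [0.6379, 0.1773, 0.142]
ee_rot: [-0.039, 1.575, 0.039]
force: [1.2, 3.7, -2.8]
width: 0.083
```

```bash
python3 go.py
```

```text
t 12.02 pos [0.6379 0.1773 0.142 ] F [ 1.21  3.66 -2.84] w 0.083 heading 2.85 dq 0.01
tilt err rotvec [-4.7e-03 -1.0e-04 -1.0e+00] [ 0.9988  0.0498 -0.0047] j7 -0.1
```

Call:
step_arm([
  [1,0,0.0012,0,0,-0.004,0],
  [1,0.002,0.0012,0,0,-0.004,0],
  [1,0.004,0.0012,0,0,-0.004,0],
  [1,0.004,0.0012,0,0,-0.004,0],
])

```text
clock: 12.35
position: [0.6379, 0.1774, 0.139]
ee_rot: [-0.039, 1.571, 0.038]
force: [-0.1, 0.4, -0.3]
width: 0.09
```

```bash
python3 go.py
```

```text
t 12.35 pos [0.6379 0.1774 0.139 ] F [-0.07  0.39 -0.34] w 0.09 heading 2.82 dq 0.005
tilt err rotvec [-5.e-04 -7.e-04 -1.e+00] [ 9.988e-01  4.920e-02 -5.000e-04] j7 -0.1
```

Side load is gone. Now down onto the pad in small steps.

Call:
step_arm([
  [1,0.001,0,0,0,0,0],
  [1,0.002,0,0,0,0,0],
  [1,0.0025,0,0,0,0,0],
  [1,0.0025,0,0,0,0,0],
])

```text
clock: 12.68
position: [0.638, 0.178, 0.1373]
ee_rot: [-0.039, 1.571, 0.039]
force: [-0.3, 0.3, -2.3]
width: 0.084
```

Call:
step_arm([
  [1,0.001,0,0,0,0,0],
  [1,0.002,0,0,0,0,0],
  [1,0.002,0,0,0,0,0],
  [1,0.002,0,0,0,0,0],
])

```text
clock: 13.02
position: [0.6382, 0.1782, 0.136]
ee_rot: [-0.039, 1.57, 0.039]
force: [-0.2, -1.0, 0.8]
width: 0.084
```

Call:
step_arm([
  [1,0.001,0,0,0,0,0],
  [1,0.002,0,0,0,0,0],
  [1,0.0025,0,0,0,0,0],
  [1,0.0025,0,0,0,0,0],
  [1,0.0025,0,0,0,0,0],
  [1,0.0025,0,0,0,0,0],
])

```text
clock: 13.52
position: [0.6382, 0.1782, 0.1341]
ee_rot: [-0.039, 1.57, 0.039]
force: [-0.7, -0.6, 3.7]
width: 0.086
```

```bash
python3 rel.py; for i in 1 2 3; do python3 go.py|head -1; python3 -c "
from cell import cams;cams.get_image('side')"; done
```

```text
n 34 17 broad face x -3.9 -> centre x 0.1 narrow face y -9.77 -> centre y 2.23
x tilt slope 0.006
plate z 138.7 bar bottom narrow zmin [143.7 144.7 145.4]
t 13.57 pos [0.6382 0.1782 0.1341] F [-1.73 -1.53  4.89] w 0.086 heading 2.85 dq 0.002
t 13.62 pos [0.6382 0.1782 0.134 ] F [-1.02 -0.33  5.48] w 0.085 heading 2.85 dq 0.001
t 13.67 pos [0.6382 0.1782 0.134 ] F [ 0.14 -0.35  5.58] w 0.084 heading 2.85 dq 0.002
```

```bash
python3 - <<'E'
from cell import cams
from bar import *
d=cams.get_image("side");t=cams.get_image("top")
cv2.imwrite("pics/fin.png",d["pixels"][:,:,::-1]);P=pts(d)
p=d["pixels"].astype(int);g=(p[...,1]-p[...,0]>25);v,u=np.mgrid[:420,:560];g&=(u>240)&(u<262)&(v>150)&(v<166)
r=(p[...,0]-p[...,1]>90)&(u>256)&(u<280)&(v>168)&(v<192)
print("green z",np.median(P[g,2]),"red z",np.median(P[r,2]))
E
python3 go.py
```

```text
green z 0.10828534635431653 red z 0.10875324987839674
t 13.82 pos [0.6382 0.1782 0.1339] F [-0.61 -0.37  5.69] w 0.089 heading 2.85 dq 0.003
tilt err rotvec [ 3.e-04  2.e-04 -1.e+00] [9.988e-01 4.970e-02 3.000e-04] j7 -0.1
```

View pics/fin.png

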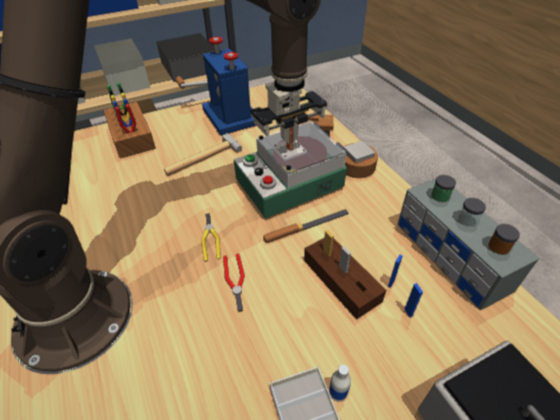

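The bar stands upright in the slot at px (291,140). Brass at (329,243) and steel at (345,258) are in place, the tools are unmoved, and both buttons are up. Handing in.

```bash
python3 -c "
from cell import arm;print(arm.sign_off())"; python3 go.py
```

```text
the job is handed in; nothing more can be done
None
the job is handed in; nothing more can be done
```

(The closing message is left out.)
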